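# Set up the marking-out board in a carver's shop

### The arm

A 6-joint arm with a two-finger parallel gripper is mounted at the origin on the work surface. World frame = base frame: x ahead of the robot, y to its left, z up, the work surface at z = 0. Lengths are in m, angles in degrees, forces in N, time in s.
With the tool pointing down it reaches from about 0.25 to 0.725 m from the base axis. Payload 9.7 kg.
Tool frame: the origin (TCP) lies on the centre line of the jaws, within the pads' length; the fingertips stand tip_extent ahead of it and the grasp point (between the pads) lies 3 mm ahead of it (tip_extent is the distance from the TCP to the fingertips, in m); z points along the fingers, y is the line along which they close (so a half turn about z gives the same grasp; the last joint's range is limited). The gripper opens to 85 mm and grips with 20 to 120 N. Pads are 22 mm wide; open, the fingers measure 114 mm over their backs; the gripper's body (76 mm by 85 mm) begins 54 mm behind the grasp point. The pads swing forward as they close: fully open they stand 13 mm farther back than shut.
Start: joints at [-72.594, 4.979, 10.078, 95.1, 0, 90], TCP at [0.165, -0.525, 0.253] pointing down, gripper open.
Joint ranges: [-179.16, 179.16], [-48.56, 103.87], [-65.8, 70.77], [-126.05, 130.52], [-82.76, 87.17], [-180, 180]. Speed limits (degrees/s): [127.2, 127.2, 147.25, 180, 180, 180].

### API

Orientations are given as [roll, pitch, yaw] about the fixed x, y, z axes, in that order (R = Rz(yaw) Ry(pitch) Rx(roll)).
In Python, from workcell import * gives the robot as it stands.
- The arm moves only by the tool servo_tool, never from a script. Its argument "rows" is a list of rows, each an object with "offset": the shift along the tool's x, y, z as a fraction of full scale, a list of three; "yaw": the turn about the tool's z as a fraction of full scale; "claw": the closure, from 0 (fully open) to 1 (shut). A call has 1 to 12 rows; each row is the pose to reach, as a shift and turn from the pose commanded when the call began, along the tool's axes at that moment, turning the shorter way round; what a row does not reach only later rows make up. Full scale, the value 1, is 0.1 m for a shift and pi rad for a turn. A row lasts 1/8 s, in which the tool goes at most 62.5 mm and 10.7 degrees, less where a joint would pass 70% of its speed; a pose out of reach is approached as far as the arm can. A call with a number of a shift or a turn outside -1 to 1 is refused whole. A call with a gripper value outside its range is refused whole. The fingers move at their own pace and stop on an object; "squeeze" is the grip in N (left out, the last holds). Time passes only in rows, so rows that repeat a pose let the fingers close. It gives the time, the measured TCP pose, the force, the opening and the grip force at its end, in the units of the state.
- get_obs(): the state, without advancing time (a new reading comes with each control period).
- camera(name): name is "scene" or "top" or "wrist"; returns (picture, depth): 400x640x3 uint8, red, green, blue; 400x640 float32, m along the optical axis (not along the pixel's ray), 0 where there is no reading.
- camera_info(name): a dict with "fx", "fy", "cx", "cy" (pixels), "dist" ([k1, k2, p1, p2, k3] as OpenCV has them; the pictures are not rectified), "cam_to_world" (4x4, takes a point from camera to world coordinates); the wrist camera has in their place "hand_eye" (4x4, takes a point from camera to tool coordinates, whose origin is the TCP and whose axes are the flange's). Camera axes: x right, y up, looking along -z (the intrinsics and any distortion apply to the point x, -y, -z); pixel columns grow to the right and rows downward; lengths in m; the calibration is good to about 2 mm. A picture is of the moment at which its call begins: read the wrist's pose just before it. camera_info takes no time and is no camera call.
- job_done(): hands the job in; it is judged then, once.
The state is a dict: "time": time; "q": joint angles; "qd": joint speeds; "joint_efforts": joint torques, N m; "ee_pos": TCP position; "tcp_rot": TCP orientation; "wrist_force": force on the tool from outside, world axes, zero at the start; "torque": the same for the moment, N m; "opening": finger opening in m; "grasp_force": force on a finger pad.
Only numpy, scipy, OpenCV 4.12 (cv2) and the standard library are available. Lean on these libraries where they do the work, as an engineer would, in place of code of your own. Each camera call takes 0.05 s, during which the arm holds its last target. There are 200 camera calls.

### The job

Get the marking-out board ready to mark a set of limewood blanks together. First clear it: push the stopper into the open oil bottle before you lift it, then stand the bottle, kept upright, in the round drip tray, and stand the mallet on its head on the square rubber pad. Then lay every blank on the board, each between its own pair of pencil lines with its end butted against the fence, and last lay the straightedge on the board with its straight side flush against the near ends of the blanks; leave the wax tin, sanding block and chisel alone.

Things in the scene. Friction and masses are not known exactly. Their poses are not given: they have to be found in the camera images.
- board: plywood marking-out board fixed on the bench, 220 (x) by 250 (y) mm, top surface 12 mm above the bench; origin at the centre of its underside. A fence 22 mm thick, rising 32 mm above the board's surface, runs along its whole far (+x) edge; the fence face is the plane x = +88 mm. Three pairs of pencil lines run along x; the lines of a pair are 64 mm apart.
- bay_0 (a point): on the board's top surface, between the left pair of pencil lines (board y = +80 mm): where the centre of a blank's underside lies when it is midway between the lines and butted against the fence; axes as the board's
- bay_1 (a point): on the board's top surface, between the middle pair of pencil lines (board y = 0 mm): where the centre of a blank's underside lies when it is midway between the lines and butted against the fence; axes as the board's
- bay_2 (a point): on the board's top surface, between the right pair of pencil lines (board y = -80 mm): where the centre of a blank's underside lies when it is midway between the lines and butted against the fence; axes as the board's
- bottle: amber glass oil bottle, 140 mm tall, 380 g or so, at first standing open on the board; origin at the centre of its base, z up. Body 68 mm in diameter up to 82 mm, shoulder to 102 mm, then a straight neck 37 mm in outer diameter up to the rim at 140 mm, with a round mouth 30 mm in diameter and 38 mm deep.
- stopper: cork stopper, 52 mm tall, at first standing on its small end on the board; origin at the centre of the small end, z towards the large end. 22 mm in diameter at the small end, tapering over 34 mm to 32 mm, then straight (32 mm) for the top 18 mm. Seated, it wedges with about 27 mm of its length inside the neck (16 mm inside counts) and about 25 mm standing out.
- mallet: round carver's mallet of dark wood standing on its head, handle up, at first on the board, 205 mm tall, about 420 g; origin at the centre of the flat end of the head, z up along the handle. Head 74 mm in diameter up to 70 mm, narrowing to 104 mm height; handle 24 to 29 mm in diameter from 104 to 205 mm (thickest at 185 mm).
- tray: round steel drip tray fixed on the bench, 112 mm in diameter, inside 104 mm, floor 2 mm thick, rim 6 mm high; origin at the centre of its underside
- pad: square black rubber pad fixed on the bench, 110 by 110 mm, 3 mm thick; origin at the centre of its underside
- blank_0: limewood blank, a bar 120 (x, its length) by 44 (y) by 36 (z) mm, about 130 g, all alike; origin at the centre of its underside. Two or three blanks are there; an absent one reads None
- blank_1: limewood blank, a bar 120 (x, its length) by 44 (y) by 36 (z) mm, about 130 g, all alike; origin at the centre of its underside. Two or three blanks are there; an absent one reads None
- blank_2: limewood blank, a bar 120 (x, its length) by 44 (y) by 36 (z) mm, about 130 g, all alike; origin at the centre of its underside. Two or three blanks are there; an absent one reads None
- straightedge: aluminium straightedge, a flat bar 60 (x) by 250 (y, its length) by 8 mm, about 360 g, with an upright wooden grip on top, 14 mm thick (x), 120 mm long (y), from 8 to 36 mm height, its mid-plane at x = -10 mm (nearer the back side); origin at the centre of the bar's underside. The straight side is the long side at x = +30 mm, farther from the grip.
- straight_side (a point): middle of the straightedge's straight side (x = +30 mm, 4 mm up); axes as the straightedge's, x pointing out of that side
- wax_tin: closed steel wax tin, 72 mm in diameter, 34 mm tall, bystander; origin at the centre of its base
- sanding_block: cork sanding block 65 by 100 by 35 mm, bystander; origin at the centre of its underside
- chisel: short palm chisel lying on the bench, 130 mm long, bystander; origin on the underside where blade and handle meet, blade along +x
Not all that is in view belongs to the job. Leave any green or red look-alike of the mallet alone.

How it is judged (in metres and radians):
On the way, in this order (a step that is already met when the one before it is completed fails the run):
1. the stopper is in the bottle's neck (z of stopper in the frame of bottle between 0.095 and 0.125 m and x of stopper in the frame of bottle between -0.005 and 0.005 m and y of stopper in the frame of bottle between -0.005 and 0.005 m and angle between the z axis of stopper and the z axis of bottle, either way round below 0.15 rad and contact force between the fingers and stopper below 0.3 N), for 0.2 s.
2. the board is cleared: the stoppered bottle stands in the tray, the mallet on the pad (z of stopper in the frame of bottle between 0.095 and 0.125 m and x of stopper in the frame of bottle between -0.005 and 0.005 m and y of stopper in the frame of bottle between -0.005 and 0.005 m and angle between the z axis of stopper and the z axis of bottle, either way round below 0.15 rad and horizontal distance between bottle and tray below 0.018 m and angle between each of bottle, mallet's own z axis and vertical below 0.09 rad and height (world z) of each of bottle, mallet below 0.008 m and horizontal distance between mallet and pad below 0.02 m and contact force between the fingers and bottle below 0.3 N and contact force between the fingers and mallet below 0.3 N), for 0.2 s.
3. every blank lies between a pair of pencil lines, butted against the fence, let go (angle between the x axis of each of blank_0, blank_1, blank_2 and the x axis of board, either way round below 0.055 rad and angle between each of blank_0, blank_1, blank_2's own z axis and vertical below 0.05 rad and z of blank_0 in the frame of board between 0.008 and 0.017 m and ((x of blank_0 in the frame of bay_0 between -0.004 and 0.003 m and y of blank_0 in the frame of bay_0 between -0.012 and 0.012 m) or (x of blank_0 in the frame of bay_1 between -0.004 and 0.003 m and y of blank_0 in the frame of bay_1 between -0.012 and 0.012 m) or (x of blank_0 in the frame of bay_2 between -0.004 and 0.003 m and y of blank_0 in the frame of bay_2 between -0.012 and 0.012 m)) and z of blank_1 in the frame of board between 0.008 and 0.017 m and ((x of blank_1 in the frame of bay_0 between -0.004 and 0.003 m and y of blank_1 in the frame of bay_0 between -0.012 and 0.012 m) or (x of blank_1 in the frame of bay_1 between -0.004 and 0.003 m and y of blank_1 in the frame of bay_1 between -0.012 and 0.012 m) or (x of blank_1 in the frame of bay_2 between -0.004 and 0.003 m and y of blank_1 in the frame of bay_2 between -0.012 and 0.012 m)) and z of blank_2 in the frame of board between 0.008 and 0.017 m and ((x of blank_2 in the frame of bay_0 between -0.004 and 0.003 m and y of blank_2 in the frame of bay_0 between -0.012 and 0.012 m) or (x of blank_2 in the frame of bay_1 between -0.004 and 0.003 m and y of blank_2 in the frame of bay_1 between -0.012 and 0.012 m) or (x of blank_2 in the frame of bay_2 between -0.004 and 0.003 m and y of blank_2 in the frame of bay_2 between -0.012 and 0.012 m)) and contact force between the fingers and blank_0 below 0.3 N and contact force between the fingers and blank_1 below 0.3 N and contact force between the fingers and blank_2 below 0.3 N), for 0.2 s.
4. the straightedge lies on the board flush against the near ends of the blanks, let go (angle between the x axis of each of blank_0, blank_1, blank_2 and the x axis of board, either way round below 0.055 rad and angle between each of blank_0, blank_1, blank_2, straightedge's own z axis and vertical below 0.05 rad and z of blank_0 in the frame of board between 0.008 and 0.017 m and ((x of blank_0 in the frame of bay_0 between -0.004 and 0.003 m and y of blank_0 in the frame of bay_0 between -0.012 and 0.012 m) or (x of blank_0 in the frame of bay_1 between -0.004 and 0.003 m and y of blank_0 in the frame of bay_1 between -0.012 and 0.012 m) or (x of blank_0 in the frame of bay_2 between -0.004 and 0.003 m and y of blank_0 in the frame of bay_2 between -0.012 and 0.012 m)) and z of blank_1 in the frame of board between 0.008 and 0.017 m and ((x of blank_1 in the frame of bay_0 between -0.004 and 0.003 m and y of blank_1 in the frame of bay_0 between -0.012 and 0.012 m) or (x of blank_1 in the frame of bay_1 between -0.004 and 0.003 m and y of blank_1 in the frame of bay_1 between -0.012 and 0.012 m) or (x of blank_1 in the frame of bay_2 between -0.004 and 0.003 m and y of blank_1 in the frame of bay_2 between -0.012 and 0.012 m)) and z of blank_2 in the frame of board between 0.008 and 0.017 m and ((x of blank_2 in the frame of bay_0 between -0.004 and 0.003 m and y of blank_2 in the frame of bay_0 between -0.012 and 0.012 m) or (x of blank_2 in the frame of bay_1 between -0.004 and 0.003 m and y of blank_2 in the frame of bay_1 between -0.012 and 0.012 m) or (x of blank_2 in the frame of bay_2 between -0.004 and 0.003 m and y of blank_2 in the frame of bay_2 between -0.012 and 0.012 m)) and z of straightedge in the frame of board between 0.008 and 0.017 m and angle between the x axis of straightedge and the x axis of board, either way round below 0.05 rad and x of blank_0 in the frame of straight_side between 0.056 and 0.064 m and y of blank_0 in the frame of straight_side between -0.112 and 0.112 m and x of blank_1 in the frame of straight_side between 0.056 and 0.064 m and y of blank_1 in the frame of straight_side between -0.112 and 0.112 m and x of blank_2 in the frame of straight_side between 0.056 and 0.064 m and y of blank_2 in the frame of straight_side between -0.112 and 0.112 m and contact force between the fingers and straightedge below 0.3 N), for 0.2 s.
At the end, for the whole second after the job is handed in: Stopper 15 mm or more into the neck; bottle upright in tray (within 18 mm), mallet upright on pad (20 mm); each blank flat between its own pair of lines (12 mm of midway), end within 4 mm of fence, 3 deg; straightedge flat on board, 3 deg, within 4 mm of all near ends; all at rest, let go (z of stopper in the frame of bottle between 0.095 and 0.125 m and x of stopper in the frame of bottle between -0.005 and 0.005 m and y of stopper in the frame of bottle between -0.005 and 0.005 m and angle between the z axis of stopper and the z axis of bottle, either way round below 0.15 rad and horizontal distance between bottle and tray below 0.018 m and angle between each of bottle, mallet's own z axis and vertical below 0.09 rad and height (world z) of each of bottle, mallet below 0.008 m and horizontal distance between mallet and pad below 0.02 m and angle between the x axis of each of blank_0, blank_1, blank_2 and the x axis of board, either way round below 0.055 rad and angle between each of blank_0, blank_1, blank_2, straightedge's own z axis and vertical below 0.05 rad and z of blank_0 in the frame of board between 0.008 and 0.017 m and ((x of blank_0 in the frame of bay_0 between -0.004 and 0.003 m and y of blank_0 in the frame of bay_0 between -0.012 and 0.012 m) or (x of blank_0 in the frame of bay_1 between -0.004 and 0.003 m and y of blank_0 in the frame of bay_1 between -0.012 and 0.012 m) or (x of blank_0 in the frame of bay_2 between -0.004 and 0.003 m and y of blank_0 in the frame of bay_2 between -0.012 and 0.012 m)) and z of blank_1 in the frame of board between 0.008 and 0.017 m and ((x of blank_1 in the frame of bay_0 between -0.004 and 0.003 m and y of blank_1 in the frame of bay_0 between -0.012 and 0.012 m) or (x of blank_1 in the frame of bay_1 between -0.004 and 0.003 m and y of blank_1 in the frame of bay_1 between -0.012 and 0.012 m) or (x of blank_1 in the frame of bay_2 between -0.004 and 0.003 m and y of blank_1 in the frame of bay_2 between -0.012 and 0.012 m)) and z of blank_2 in the frame of board between 0.008 and 0.017 m and ((x of blank_2 in the frame of bay_0 between -0.004 and 0.003 m and y of blank_2 in the frame of bay_0 between -0.012 and 0.012 m) or (x of blank_2 in the frame of bay_1 between -0.004 and 0.003 m and y of blank_2 in the frame of bay_1 between -0.012 and 0.012 m) or (x of blank_2 in the frame of bay_2 between -0.004 and 0.003 m and y of blank_2 in the frame of bay_2 between -0.012 and 0.012 m)) and z of straightedge in the frame of board between 0.008 and 0.017 m and angle between the x axis of straightedge and the x axis of board, either way round below 0.05 rad and x of blank_0 in the frame of straight_side between 0.056 and 0.064 m and y of blank_0 in the frame of straight_side between -0.112 and 0.112 m and x of blank_1 in the frame of straight_side between 0.056 and 0.064 m and y of blank_1 in the frame of straight_side between -0.112 and 0.112 m and x of blank_2 in the frame of straight_side between 0.056 and 0.064 m and y of blank_2 in the frame of straight_side between -0.112 and 0.112 m and linear speed of each of bottle, stopper, mallet, straightedge, blank_0, blank_1, blank_2 below 0.02 m/s); the robot touches nothing.
It fails at once if the bottle is lifted before the stopper is in (height (world z) of bottle above 0.032 m and (z of stopper in the frame of bottle above 0.13 m or horizontal distance between stopper and bottle above 0.02 m)).
It fails at once if the bottle is tipped by more than 35 degrees (angle between bottle's own z axis and vertical above 0.61 rad).
It fails at once if the wax tin is moved by more than 30 mm (distance of wax_tin from where it was at the start of the episode above 0.03 m).
It fails at once if the sanding block is moved by more than 30 mm (distance of sanding_block from where it was at the start of the episode above 0.03 m).
It fails at once if the chisel is moved by more than 30 mm (distance of chisel from where it was at the start of the episode above 0.03 m).
Of blank_0, blank_1, blank_2 only 2 to 3 are there at a start; the rules pass over those that are not, and their reading is None.
At some moment in a run one of blank_0, blank_1, blank_2, straightedge may be knocked a few centimetres aside while the robot is not near it.
It also fails if it takes over 210 s, if anything falls off the work surface, if the arm or the gripper's body presses on something with over 40 N, if the wrist force passes 120 N, or if a joint passes its speed limit or range.

## Working session

There is one attempt and no reset: what is moved stays moved. The work goes in short steps, Python scripts to look and compute and a tool call to move; the robot and the scene stay as the last step left them, time stands still between calls to the robot, and variables do not carry over. Pictures are saved under pics/ and viewed, at most 14 in all, crops included, and the job is handed in when it is done.

Besides the shell and the picture viewer there is one more tool, called as name(argument=value, ...) on one line, values as JSON. servo_tool: Moves the arm, as the interface text tells. Its arguments: {"type":"object","properties":{"rows":{"type":"array"},"squeeze":{"type":"number"}},"required":["rows"]}

```bash
mkdir -p pics; ls
cat > h.py <<'E'
from workcell import *
import numpy as np, cv2
from scipy.spatial.transform import Rotation as R
def cam(n):
    o=get_obs(); p,d=camera(n); i=camera_info(n)
    if n=='wrist':
        T=np.eye(4); T[:3,:3]=R.from_euler('xyz',o['tcp_rot'],degrees=True).as_matrix(); T[:3,3]=o['ee_pos']
        M=T@np.array(i['hand_eye'])
    else: M=np.array(i['cam_to_world'])
    return p,d,i,M
def cloud(d,i):
    K=np.array([[i['fx'],0,i['cx']],[0,i['fy'],i['cy']],[0,0,1]])
    v,u=np.mgrid[:d.shape[0],:d.shape[1]]
    n=cv2.undistortPoints(np.stack([u,v],-1).reshape(-1,1,2).astype(np.float64),K,np.array(i['dist'],float)).reshape(d.shape+(2,))
    return n
def world(d,i,M):
    n=cloud(d,i); P=np.stack([n[...,0]*d,-n[...,1]*d,-d],-1)
    W=P@M[:3,:3].T+M[:3,3]; W[d<=0]=np.nan
    return W
def save(n,name):
    p,d,i,M=cam(n); W=world(d,i,M); cv2.imwrite(f'pics/{name}.png',p[...,::-1]); np.savez(f'pics/{name}.npz',p=p,W=W,M=M)
    return p,W
E
python3 - <<'E'
from h import *
for n in('scene','top','wrist'): save(n,n+'0')
print(get_obs())
for n in('scene','top','wrist'): print(camera_info(n))
E
```

```text
pics
{'time': 0.15, 'q': array([-7.25947418e+01,  5.00182108e+00,  1.00455904e+01,  9.51004183e+01,
        1.54099339e-03,  9.00010144e+01]), 'qd': array([ 0.01290644, -0.05776547,  0.16904893, -0.03529641,  0.05314516,
        0.05064738]), 'joint_efforts': array([ 1.84845565e-03, -5.20759356e+01,  4.65045583e+01,  1.37939863e-02,
        9.24887968e-05, -2.69448361e-05]), 'ee_pos': array([ 0.1644801 , -0.52466425,  0.25277184]), 'tcp_rot': array([-1.79943351e+02, -1.53998972e-03,  1.74042423e+01]), 'wrist_force': array([ 0.38821099, -0.42227092, -1.13110946]), 'torque': array([-0.02629378,  0.01064751, -0.01882105]), 'grasp_force': 0.0, 'opening': 0.0857416024626353}
{'fx': 461.7965855351403, 'fy': 461.7965855351403, 'cx': 322.33149447307034, 'cy': 200.14344451227203, 'dist': array([-0.00268742,  0.        ,  0.        ,  0.        ,  0.        ]), 'cam_to_world': array([[-0.82973664, -0.47097706,  0.29952915,  0.90270981],
       [ 0.55804294, -0.71075717,  0.42826665,  0.50382794],
       [ 0.01118872,  0.52249866,  0.85256669,  1.01606973],
       [ 0.        ,  0.        ,  0.
[... 309 characters left out ...]
-0.03022311,  0.00464352,  0.04735405],
       [-0.00154066,  0.20144385,  0.97949885,  1.09258299],
       [ 0.        ,  0.        ,  0.        ,  1.        ]])}
{'fx': 321.2176572544313, 'fy': 321.2176572544313, 'cx': 317.9739003151843, 'cy': 202.3309049643709, 'dist': array([-0.06591763,  0.        ,  0.        ,  0.        ,  0.        ]), 'hand_eye': array([[ 6.08995905e-04,  9.62057610e-01,  2.72845715e-01,
         6.81218542e-02],
       [ 9.99999688e-01, -7.23087214e-04,  3.17600155e-04,
        -3.33045630e-05],
       [ 5.02840894e-04,  2.72845437e-01, -9.62057750e-01,
        -1.20919603e-01],
       [ 0.00000000e+00,  0.00000000e+00,  0.00000000e+00,
         1.00000000e+00]])}
```

View pics/top0.png

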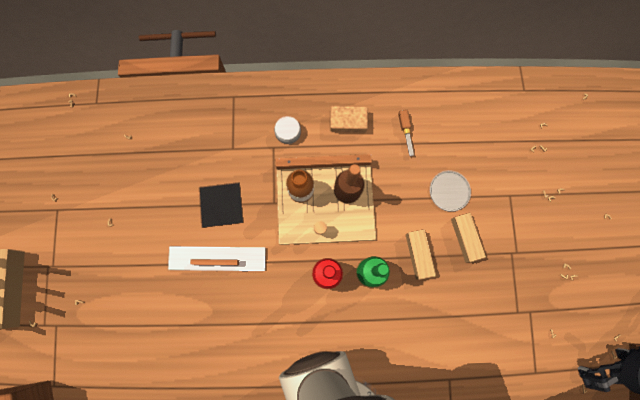

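View pics/scene0.png

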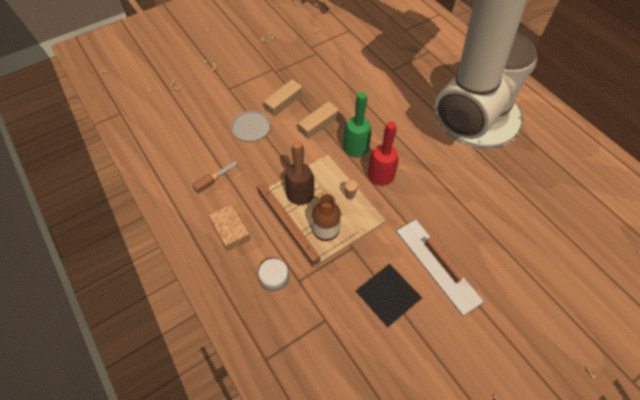

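```bash
python3 -c "
import workcell as w
print([x for x in dir(w) if x[0]!='_'])
print(getattr(w,'tip_extent',None))"
```

```text
['PlanningError', 'camera', 'camera_info', 'get_obs', 'job_done', 'tip_extent']
0.022
```

```bash
cat > m.py <<'E'
from h import *
import sys
def rect(W,box,zlo,zhi,name=''):
    (u0,v0,u1,v1)=box; Q=W[v0:v1,u0:u1].reshape(-1,3); Q=Q[(Q[:,2]>zlo)&(Q[:,2]<zhi)]
    (c,s,a)=cv2.minAreaRect(Q[:,:2].astype(np.float32)*1000)
    print(name,len(Q),'c',np.round(c,1),'size',np.round(s,1),'ang',round(a,1),'z',np.round(np.percentile(Q[:,2],[5,50,95])*1000,1),'mean',np.round(Q.mean(0)*1000,1))
    return Q
E
python3 - <<'E'
from m import *
z=np.load('pics/top0.npz'); W=z['W']
print('bench z',np.nanmedian(W[290:300,150:450,2]))
rect(W,(395,215,445,290),.028,.042,'blankA')
rect(W,(445,205,500,275),.028,.042,'blankB')
rect(W,(300,210,340,245),.055,.075,'stopper')
rect(W,(280,165,315,205),.140,.160,'rim')
rect(W,(280,165,315,205),.09,.160,'bottle')
rect(W,(335,155,368,210),.21,.23,'mallettop')
rect(W,(335,155,368,210),.06,.09,'mallet')
rect(W,(425,165,475,220),.004,.012,'tray')
rect(W,(195,178,248,232),.0015,.006,'pad')
rect(W,(160,235,275,285),.006,.012,'se')
rect(W,(160,235,275,285),.03,.04,'grip')
rect(W,(265,150,385,250),.009,.016,'board')
rect(W,(265,145,385,175),.035,.055,'fence')
rect(W,(305,250,345,300),.15,.23,'red')
rect(W,(355,250,395,300),.15,.23,'green')
for n,b in dict(wax=(270,110,305,150),sand=(325,100,375,140)).items(): rect(W,b,.025,.045,n)
E
```

```text
bench z 0.0007849788384650669
blankA 849 c [ 412.6 -225. ] size [118.8  46.2] ang 9.3 z [32.7 36.4 39.5] mean [ 412.4 -223.7   36.4]
blankB 826 c [ 450.6 -353.7] size [119.1  48.2] ang 13.6 z [32.6 36.5 39.8] mean [ 448.9 -351.7   36.3]
stopper 137 c [483.9  28. ] size [29.5 29.8] ang 88.2 z [60.9 64.3 67.3] mean [483.9  28.   64.1]
rim 96 c [590.8  73. ] size [34.4 36.3] ang 89.0 z [141.8 151.1 154.8] mean [590.3  74.  150.2]
bottle 591 c [588.6  74.7] size [63.4 66.4] ang 1.3 z [ 95.  110.  152.5] mean [585.1  73.5 115.2]
mallettop 98 c [585.9 -47.8] size [22.1 22.6] ang 23.3 z [211.4 217.5 220.1] mean [585.7 -47.7 217. ]
mallet 117 c [579.3 -44.5] size [73.  56.3] ang 63.2 z [61.6 82.2 89.4] mean [563.3 -40.3  79.3]
tray 450 c [ 572.1 -320.8] size [131.9 142.4] ang 84.3 z [4.1 5.3 8.4] mean [ 576.9 -321.9    5.7]
pad 1589 c [560.7 287.6] size [141.1 146.2] ang 90.0 z [1.7 3.5 5.6] mean [558.2 286.3   3.5]
se 1692 c [416.4 290.3] size [262.8 124.3] ang 88.0 z [ 6.4  8.6 11.2] mean [418.8 293.6   8.7]
grip 271 c [408.5 296.7] size [119.9  12.9] ang 88.7 z [33.  36.2 39.2] mean [408.4 297.2  36.2]
board 4939 c [552.2  11. ] size [199.7 250.3] ang 0.9 z [ 9.8 12.6 15.4] mean [536.1  12.3  12.6]
fence 861 c [661.7  12.6] size [ 23.5 248.5] ang 1.2 z [38.5 44.2 47.5] mean [660.7  13.3  44. ]
red 142 c [371.7  14.5] size [25.4 27.6] ang 88.5 z [188.1 204.7 207.8] mean [371.3  14.6 201.7]
green 161 c [371.9 -95.3] size [28.5 24.4] ang 9.1 z [172.8 204.1 207.4] mean [371.4 -93.6 197.7]
wax 462 c [756.2 106.3] size [64.5 63.8] ang 70.5 z [27.2 33.8 37.6] mean [754.8 106.2  33.7]
sand 831 c [781.4 -58.9] size [95.4 66. ] ang 86.0 z [30.7 34.8 37.8] mean [780.1 -59.3  34.6]
```

Run:
```python
import cv2
a=cv2.imread('pics/top0.png')[140:290,160:500]
cv2.imwrite('pics/crop0.png',cv2.resize(a,None,fx=2.35,fy=2.35,interpolation=2))
```

```text
(no output)
```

View pics/crop0.png

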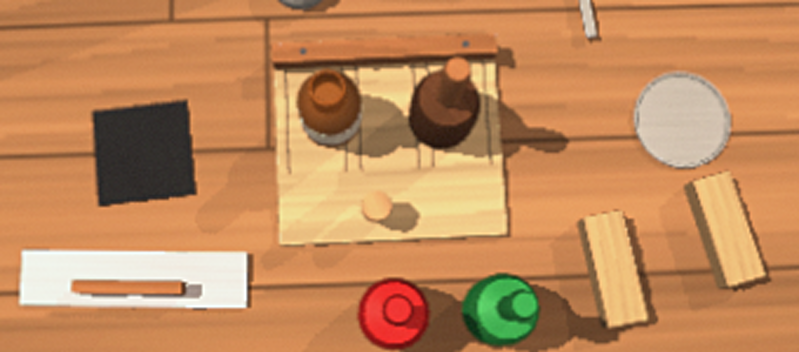

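Candidates: dark mallet at top-image pixel (348,187), red look-alike (328,272), green look-alike (373,270). The crop shows that the dark one on the board is the mallet. The amber bottle is at (300,187), the cork stopper at (320,228) and the two blanks at (421,254) and (469,238).

servo_tool(rows=[{"offset":[0,0,-0.4],"yaw":0.05,"claw":0},{"offset":[0,0,-0.8],"yaw":0.0967,"claw":0},{"offset":[0,0,-0.8],"yaw":0.0967,"claw":0},{"offset":[0,0,-0.8],"yaw":0.0967,"claw":0}])

```text
time: 0.65
ee_pos: [0.1646, -0.5249, 0.3325]
tcp_rot: [-180.0, 0.0, 0.1]
wrist_force: [-1.6, 0.1, -0.4]
opening: 0.0852
grasp_force: 0.0
```

servo_tool(rows=[{"offset":[0.2,-0.4,0],"yaw":0,"claw":0},{"offset":[0.52,-0.93,0],"yaw":0,"claw":0},{"offset":[0.52,-0.93,0],"yaw":0,"claw":0}])

```text
time: 1.02
ee_pos: [0.2177, -0.4291, 0.3329]
tcp_rot: [-179.9, -0.0, 0.2]
wrist_force: [0.5, 0.4, 0.1]
opening: 0.085
grasp_force: 0.0
```

servo_tool(rows=[{"offset":[0.25,-0.46,0],"yaw":0,"claw":0},{"offset":[0.52,-0.93,0],"yaw":0,"claw":0},{"offset":[0.52,-0.93,0],"yaw":0,"claw":0}])

```text
time: 1.4
ee_pos: [0.2694, -0.3371, 0.3328]
tcp_rot: [-180.0, 0.0, 0.2]
wrist_force: [0.2, -0.5, -0.1]
opening: 0.0855
grasp_force: 0.0
```

servo_tool(rows=[{"offset":[0.25,-0.46,0],"yaw":0,"claw":0},{"offset":[0.52,-0.93,0],"yaw":0,"claw":0},{"offset":[0.52,-0.93,0],"yaw":0,"claw":0}])

```text
time: 1.78
ee_pos: [0.3215, -0.2445, 0.3326]
tcp_rot: [-180.0, 0.0, 0.2]
wrist_force: [0.5, -0.8, 0.1]
opening: 0.0854
grasp_force: 0.0
```

servo_tool(rows=[{"offset":[0.25,-0.46,0],"yaw":0,"claw":0},{"offset":[0.52,-0.93,0],"yaw":0,"claw":0},{"offset":[0.52,-0.93,0],"yaw":0,"claw":0}])

```text
time: 2.15
ee_pos: [0.3736, -0.1519, 0.3323]
tcp_rot: [-180.0, 0.1, 0.2]
wrist_force: [-0.3, -0.3, 0.7]
opening: 0.0853
grasp_force: 0.0
```

servo_tool(rows=[{"offset":[0.25,-0.46,0],"yaw":0,"claw":0},{"offset":[0.52,-0.93,0],"yaw":0,"claw":0},{"offset":[0.52,-0.93,0],"yaw":0,"claw":0}])

```text
time: 2.52
ee_pos: [0.4257, -0.0594, 0.332]
tcp_rot: [-180.0, 0.1, 0.2]
wrist_force: [-0.2, -0.5, 0.1]
opening: 0.0855
grasp_force: 0.0
```

servo_tool(rows=[{"offset":[0.25,-0.46,0],"yaw":0,"claw":0},{"offset":[0.52,-0.93,0],"yaw":0,"claw":0},{"offset":[0.52,-0.93,0],"yaw":0,"claw":0},{"offset":[0.52,-0.93,0],"yaw":0,"claw":0}])

```text
time: 3.02
ee_pos: [0.4768, 0.0128, 0.3329]
tcp_rot: [-179.3, 0.1, 1.3]
wrist_force: [0.5, -0.7, -0.3]
opening: 0.0853
grasp_force: 0.0
```

Run:
```python
from m import *
o=get_obs(); print(o['time'],o['ee_pos'],o['tcp_rot'])
p,W=save('wrist','w1')
z=W[...,2]
print('z map',np.round(z[::50,::64]*1000))
```

```text
3.025 [0.47682893 0.01284419 0.3329475 ] [-1.79255707e+02  6.51474443e-02  1.29768830e+00]
z map [[  1.   0.   1.   0.  44.  44.  43.  -1.  15.   0.]
 [  0.   2.  -1.  -0. 113.  12. 114.   0.   1.  -0.]
 [ -1.   2.   4.  -0.  14.  13. 111.   1.   1.   2.]
 [  1.   1.   2.  -0.  11.  12.  13.   1.   1.  25.]
 [ -0.   9.  14.   7.   1.   1.   1.   1.   1.  38.]
 [  2.  -0.   1.  -1.   2. 102.  88.  -0.   2.   1.]
 [  2.  -0.   1. 361.  -1. 202.   1. 361.  -1.  -0.]
 [  0. 391. 378. 394.   1.   2.   0. 394. 377. 389.]]
```

View pics/w1.png

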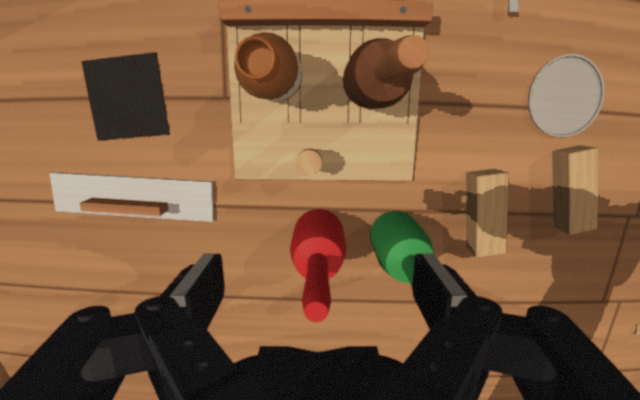

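Run:
```python
from m import *
o=get_obs(); print(o['q'],o['qd'],o['joint_efforts'])
W=np.load('pics/w1.npz')['W']
rect(W,(460,165,515,262),.028,.042,'blankA')
rect(W,(545,140,605,240),.028,.042,'blankB')
rect(W,(290,140,330,185),.058,.070,'stopper')
rect(W,(225,25,310,110),.146,.160,'rim')
rect(W,(225,25,310,110),.04,.160,'bottle')
rect(W,(335,25,440,110),.21,.23,'mallettop')
rect(W,(335,25,440,110),.02,.23,'mallet')
rect(W,(210,0,440,30),.038,.052,'fence')
rect(W,(220,20,420,185),.007,.017,'board')
rect(W,(80,195,170,220),.03,.045,'grip')
from scipy import ndimage
for f in('w1','top0'):
    d=np.load(f'pics/{f}.npz');p=d['p'].astype(int);W=d['W']
    m=(p.max(-1)<55)&(W[...,2]<.012)&(W[...,1]>.2)&(abs(W[...,0]-.56)<.12)
    l,n=ndimage.label(m);k=np.argmax(np.bincount(l.ravel())[1:])+1;Q=W[l==k]
    print(f,'pad',cv2.minAreaRect((Q[:,:2]*1000).astype(np.float32)),Q.mean(0))
    g=(p.max(-1)-p.min(-1)<30)&(p.min(-1)>90)&(W[...,2]<.015)
    m=g&(np.hypot(W[...,0]-.572,W[...,1]+.32)<.09); l,n=ndimage.label(m);k=np.argmax(np.bincount(l.ravel())[1:])+1;Q=W[l==k]
    print('tray',cv2.minEnclosingCircle((Q[:,:2]*1000).astype(np.float32)),Q.mean(0))
    m=g&(np.hypot(W[...,0]-.41,W[...,1]-.295)<.15);l,n=ndimage.label(m);k=np.argmax(np.bincount(l.ravel())[1:])+1;Q=W[l==k]
    print('se',cv2.minAreaRect((Q[:,:2]*1000).astype(np.float32)),Q.mean(0))
```

```text
[  1.13908597  -2.38647055  11.637115   104.05963319   0.75186241
 179.85830348] [ 0.37255586 -0.61581021 -0.1042292  -0.04496719  0.0971271   0.6225929 ] [ 4.21705060e-01 -4.11392391e+01  4.46580398e+01 -6.77497080e-02
  5.15877292e-02 -2.75258906e-02]
blankA 2719 c [ 412.3 -225.4] size [121.8  45.7] ang 10.1 z [32.2 36.2 37.6] mean [ 415.4 -223.4   35.9]
blankB 2686 c [ 451.  -353.1] size [119.6  46.4] ang 13.7 z [30.9 36.1 37.5] mean [ 453.2 -350.    35.6]
stopper 512 c [484.   27.9] size [29.7 31.3] ang 54.6 z [62.9 64.4 65.5] mean [484.4  27.8  64.3]
rim 585 c [590.7  74. ] size [36.1 35.7] ang 34.1 z [147.6 151.9 153.4] mean [591.6  74.3 151.5]
bottle 3702 c [588.6  71.7] size [63.8 67.3] ang 51.9 z [ 79.4 110.9 152.3] mean [586.7  68.3 114.1]
mallettop 994 c [586.5 -47.8] size [23.  22.7] ang 79.2 z [211.9 217.1 218.4] mean [586.3 -47.2 216.6]
mallet 4676 c [608.9 -56. ] size [ 72.7 121.5] ang 69.5 z [ 80.2 113.6 217.7] mean [581.9 -40.1 139.6]
fence 4407 c [660.9  12.5] size [ 22.5 250. ] ang 0.9 z [42.  44.2 45.7] mean [660.4  11.8  44. ]
board 19996 c [551.8  11. ] size [19
[... 234 characters left out ...]
978515625), 4.878643035888672) [0.56176447 0.28514268 0.00342147]
tray ((578.8655395507812, -324.85479736328125), 53.83934783935547) [ 0.58823927 -0.35370753  0.00360288]
se ((419.8418884277344, 295.4383544921875), (249.50682067871094, 59.4984130859375), 87.92280578613281) [0.42501484 0.28640253 0.00848547]
top0 pad ((559.3421630859375, 287.30596923828125), (105.16778564453125, 106.16070556640625), 5.385063648223877) [0.55882894 0.2871197  0.00370603]
tray ((589.9335327148438, -336.1644287109375), 49.60663986206055) [ 0.60326593 -0.35466084  0.00404506]
se ((418.92108154296875, 298.1029052734375), (254.48699951171875, 59.950767517089844), 87.83776092529297) [0.41956056 0.29450594 0.00853905]
```

servo_tool(rows=[{"offset":[0,0,0],"yaw":-0.05,"claw":0},{"offset":[0,0,0],"yaw":-0.11,"claw":0},{"offset":[0,0,0],"yaw":-0.17,"claw":0},{"offset":[0,0,0],"yaw":-0.23,"claw":0},{"offset":[0,0,0],"yaw":-0.29,"claw":0},{"offset":[0,0,0],"yaw":-0.35,"claw":0},{"offset":[0,0,0],"yaw":-0.41,"claw":0},{"offset":[0,0,0],"yaw":-0.47,"claw":0},{"offset":[0,0,0],"yaw":-0.5,"claw":0},{"offset":[0,0,0],"yaw":-0.5,"claw":0},{"offset":[0,0,0],"yaw":-0.5,"claw":0}])

```text
time: 4.45
ee_pos: [0.4767, 0.014, 0.3335]
tcp_rot: [180.0, -0.8, 91.2]
wrist_force: [0.7, -0.5, -0.1]
opening: 0.0855
grasp_force: 0.0
```

```bash
cat > t.py <<'E'
from h import *
def go(x,y,z,yaw):
    o=get_obs(); Rm=R.from_euler('xyz',o['tcp_rot'],degrees=True).as_matrix()
    d=Rm.T@(np.array([x,y,z])-o['ee_pos'])
    a=(o['tcp_rot'][2]-yaw+180)%360-180
    print('t',round(o['time'],1),'pos',np.round(o['ee_pos'],4),'rot',np.round(o['tcp_rot'],2),'q',np.round(o['q'],1),'F',np.round(o['wrist_force'],1),'op',round(o['opening'],4),'-> offset',np.round(d*10,3),'yaw',round(a/180,4))
E
python3 -c "
from t import *
go(.4842,.028,.062,90)"
```

```text
t 4.5 pos [0.4767 0.014  0.3335] rot [179.99  -0.77  91.21] q [  1.3  -2.4  11.7 104.    0.8  90.1] F [ 0.7 -0.5 -0.1] op 0.0855 -> offset [0.102 0.077 2.717] yaw 0.0067
```

servo_tool(rows=[{"offset":[0.1,0.08,0.5],"yaw":0.0067,"claw":0},{"offset":[0.1,0.08,1.0],"yaw":0.0067,"claw":0},{"offset":[0.1,0.08,1.0],"yaw":0.0067,"claw":0}])

```text
time: 4.82
ee_pos: [0.4827, 0.026, 0.23]
tcp_rot: [-179.6, -0.8, 90.1]
wrist_force: [-0.8, -0.2, 0.7]
opening: 0.0853
grasp_force: 0.0
```

servo_tool(rows=[{"offset":[0,0,0.4],"yaw":0,"claw":0.1},{"offset":[0,0,0.9],"yaw":0,"claw":0.25},{"offset":[0,0,0.9],"yaw":0,"claw":0.25},{"offset":[0,0,0.9],"yaw":0,"claw":0.25}])

```text
time: 5.32
ee_pos: [0.4859, 0.0274, 0.1469]
tcp_rot: [179.8, -0.8, 90.2]
wrist_force: [-0.6, 0.1, 0.4]
opening: 0.0643
grasp_force: 0.0
```

```bash
python3 -c "
from t import *
go(.4842,.028,.062,90)
save('wrist','w2')
from m import *
rect(np.load('pics/w2.npz')['W'],(0,0,640,400),.058,.068,'st')
print(camera_info('wrist')['hand_eye'][0])"
```

```text
t 5.3 pos [0.4859 0.0274 0.1469] rot [179.82  -0.79  90.16] q [  2.8  -4.7 -11.4  83.1   0.8  92.7] F [-0.6  0.1  0.4] op 0.0643 -> offset [-0.006 -0.02   0.849] yaw 0.0009
st 3140 c [487.6  16.1] size [230.2 135.6] ang 13.0 z [59.1 64.1 67. ] mean [489.3  33.2  63.7]
[5.99742385e-04 9.62285059e-01 2.72042472e-01 6.88036658e-02]
```

View pics/w2.png

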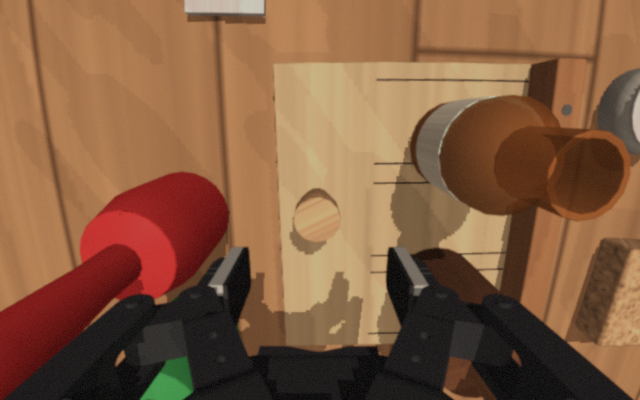

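```bash
python3 -c "
from m import *
W=np.load('pics/w2.npz')['W']
rect(W,(285,185,350,250),.058,.068,'st')
rect(W,(530,110,635,230),.146,.158,'rim')"
```

```text
st 1718 c [484.1  28. ] size [31.2 31.1] ang 59.1 z [62.9 64.3 65.4] mean [484.   28.6  64.2]
rim 3769 c [590.1  73.8] size [36.7 37.9] ang 87.4 z [146.7 151.4 152.9] mean [589.6  74.6 150.6]
```

servo_tool(rows=[{"offset":[0,-0.02,0.3],"yaw":0,"claw":0.25},{"offset":[0,-0.02,0.6],"yaw":0,"claw":0.25},{"offset":[0,-0.02,0.85],"yaw":0,"claw":0.25},{"offset":[0,-0.02,0.85],"yaw":0,"claw":0.4},{"offset":[0,-0.02,0.85],"yaw":0,"claw":0.6},{"offset":[0,-0.02,0.85],"yaw":0,"claw":0.9},{"offset":[0,-0.02,0.85],"yaw":0,"claw":0.9},{"offset":[0,-0.02,0.85],"yaw":0,"claw":0.9}], squeeze=50)

```text
time: 6.38
ee_pos: [0.484, 0.0287, 0.0609]
tcp_rot: [179.8, -0.8, 90.2]
wrist_force: [0.1, 0.0, 7.9]
opening: 0.0307
grasp_force: 49.1
```

```bash
python3 -c "
from t import *
go(.5904,.0739,.25,90)"
```

```text
t 6.4 pos [0.484  0.0287 0.0609] rot [179.81  -0.79  90.19] q [  3.   -3.4 -19.7  73.4   0.8  92.8] F [0.1 0.  7.9] op 0.0307 -> offset [ 0.474  1.072 -1.881] yaw 0.0011
```

servo_tool(rows=[{"offset":[0,0,-0.3],"yaw":0,"claw":0.9},{"offset":[0,0,-0.7],"yaw":0,"claw":0.9},{"offset":[0,0,-0.95],"yaw":0,"claw":0.9},{"offset":[0,0,-0.95],"yaw":0,"claw":0.9}])

```text
time: 6.88
ee_pos: [0.484, 0.0274, 0.1565]
tcp_rot: [179.7, -0.8, 90.2]
wrist_force: [1.1, 0.2, -0.2]
opening: 0.0303
grasp_force: 49.6
```

servo_tool(rows=[{"offset":[0,0,-0.4],"yaw":0,"claw":0.9},{"offset":[0,0,-0.8],"yaw":0,"claw":0.9},{"offset":[0.2,0.4,-0.8],"yaw":0,"claw":0.9},{"offset":[0.4,0.8,-0.8],"yaw":0,"claw":0.9},{"offset":[0.47,1.0,-0.8],"yaw":0,"claw":0.9},{"offset":[0.47,1.0,-0.8],"yaw":0,"claw":0.9},{"offset":[0.47,1.0,-0.8],"yaw":0,"claw":0.9}])

```text
time: 7.75
ee_pos: [0.5818, 0.0734, 0.2337]
tcp_rot: [-179.9, -0.8, 90.2]
wrist_force: [-0.3, -1.0, -0.0]
opening: 0.0302
grasp_force: 49.7
```

```bash
python3 -c "
from t import *
go(.5904,.0746,.208,90)"
```

```text
t 7.8 pos [0.5818 0.0734 0.2337] rot [-179.92   -0.77   90.18] q [ 6.8  9.7 13.1 93.4  0.8 96.7] F [-0.3 -1.  -0. ] op 0.0302 -> offset [0.009 0.086 0.257] yaw 0.001
```

servo_tool(rows=[{"offset":[0.01,0.086,0.13],"yaw":0,"claw":0.9},{"offset":[0.01,0.086,0.257],"yaw":0,"claw":0.9},{"offset":[0.01,0.086,0.257],"yaw":0,"claw":0.9},{"offset":[0.01,0.086,0.257],"yaw":0,"claw":0.9}])

```text
time: 8.25
ee_pos: [0.5909, 0.0749, 0.2084]
tcp_rot: [-180.0, -0.8, 90.2]
wrist_force: [-0.6, 0.1, 0.7]
opening: 0.0306
grasp_force: 49.7
```

```bash
python3 -c "
from m import *;from t import go
go(.5904,.0746,.190,90)
p,W=save('wrist','w3')
p,W=save('scene','s3')
cv2.imwrite('pics/s3c.png',cv2.resize(p[130:270,250:420,::-1],None,fx=4,fy=4,interpolation=2))
"
```

```text
t 8.2 pos [0.5909 0.0749 0.2084] rot [-179.97   -0.78   90.19] q [ 6.9 10.5 11.3 90.7  0.8 96.7] F [-0.6  0.1  0.7] op 0.0306 -> offset [-0.006 -0.005  0.184] yaw 0.001
```

View pics/s3c.png

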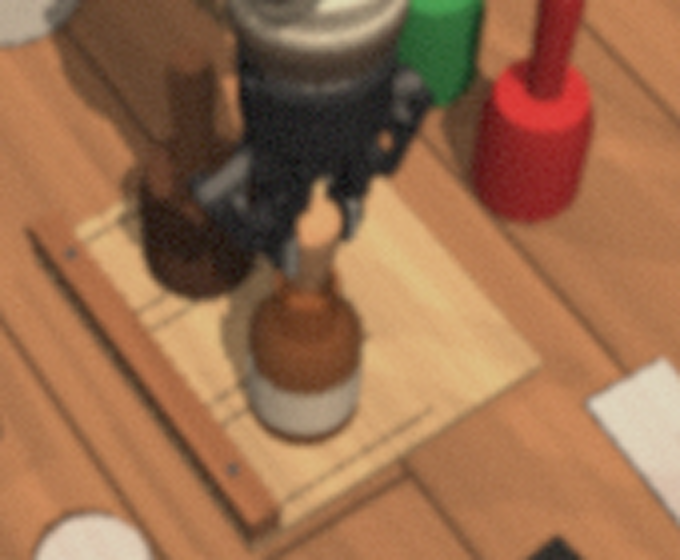

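The crop shows the stopper (about 318,225) held directly above the bottle neck (about 312,285), so I'm lowering it.

servo_tool(rows=[{"offset":[-0.005,-0.005,0.05],"yaw":0,"claw":0.9},{"offset":[-0.005,-0.005,0.1],"yaw":0,"claw":0.9},{"offset":[-0.005,-0.005,0.15],"yaw":0,"claw":0.9},{"offset":[-0.005,-0.005,0.2],"yaw":0,"claw":0.9},{"offset":[-0.005,-0.005,0.2],"yaw":0,"claw":0.9}])

```text
time: 8.98
ee_pos: [0.5904, 0.0747, 0.1877]
tcp_rot: [-179.9, -0.8, 90.2]
wrist_force: [-0.1, 0.2, 0.1]
opening: 0.0303
grasp_force: 49.7
```

servo_tool(rows=[{"offset":[0,0,0.03],"yaw":0,"claw":0.9},{"offset":[0,0,0.06],"yaw":0,"claw":0.9},{"offset":[0,0,0.06],"yaw":0,"claw":0.9}])

```text
time: 9.35
ee_pos: [0.5905, 0.0748, 0.1821]
tcp_rot: [-180.0, -0.8, 90.2]
wrist_force: [-0.2, -0.9, 0.1]
opening: 0.0301
grasp_force: 49.7
```

servo_tool(rows=[{"offset":[0,0,0.02],"yaw":0,"claw":0.9},{"offset":[0,0,0.04],"yaw":0,"claw":0.9},{"offset":[0,0,0.04],"yaw":0,"claw":0.9}])

```text
time: 9.72
ee_pos: [0.5905, 0.0749, 0.1781]
tcp_rot: [-180.0, -0.8, 90.2]
wrist_force: [-0.0, -0.4, -0.3]
opening: 0.0303
grasp_force: 49.7
```

servo_tool(rows=[{"offset":[0,0,0.02],"yaw":0,"claw":0.9},{"offset":[0,0,0.04],"yaw":0,"claw":0.9},{"offset":[0,0,0.04],"yaw":0,"claw":0.9}])

```text
time: 10.1
ee_pos: [0.5906, 0.075, 0.1742]
tcp_rot: [-180.0, -0.8, 90.2]
wrist_force: [0.6, -0.1, -0.8]
opening: 0.0305
grasp_force: 49.6
```

servo_tool(rows=[{"offset":[0,0,0.02],"yaw":0,"claw":0.9},{"offset":[0,0,0.02],"yaw":0,"claw":0.9}])

```text
time: 10.35
ee_pos: [0.5909, 0.075, 0.1736]
tcp_rot: [179.9, -0.8, 90.2]
wrist_force: [-0.7, 0.3, 6.5]
opening: 0.0303
grasp_force: 54.1
```

servo_tool(rows=[{"offset":[0,0,0.02],"yaw":0,"claw":0.9},{"offset":[0,0,0.02],"yaw":0,"claw":0.9}])

```text
time: 10.6
ee_pos: [0.5912, 0.075, 0.1735]
tcp_rot: [179.8, -0.8, 90.2]
wrist_force: [-4.0, -0.8, 17.6]
opening: 0.0302
grasp_force: 60.5
```

servo_tool(rows=[{"offset":[0,0,0.02],"yaw":0,"claw":0.9},{"offset":[0,0,0.02],"yaw":0,"claw":0.9},{"offset":[0,0,-0.01],"yaw":0,"claw":0.5},{"offset":[0,0,-0.03],"yaw":0,"claw":0.3},{"offset":[0,0,-0.03],"yaw":0,"claw":0.25},{"offset":[0,0,-0.03],"yaw":0,"claw":0.25}])

```text
time: 11.35
ee_pos: [0.5904, 0.075, 0.1728]
tcp_rot: [-179.9, -0.8, 90.2]
wrist_force: [-0.4, 0.5, -0.1]
opening: 0.0641
grasp_force: 0.0
```

servo_tool(rows=[{"offset":[0,0,-0.3],"yaw":0,"claw":0.25},{"offset":[0,0,-0.6],"yaw":0,"claw":0.25},{"offset":[0,0,-0.9],"yaw":0,"claw":0.25},{"offset":[0,0,-0.9],"yaw":0,"claw":0.25},{"offset":[0,0,-0.9],"yaw":0,"claw":0.25}])

```text
time: 11.98
ee_pos: [0.5905, 0.0737, 0.2623]
tcp_rot: [-179.9, -0.8, 90.2]
wrist_force: [-0.6, -0.3, -0.3]
opening: 0.0641
grasp_force: 0.0
```

```bash
python3 -c "
from m import *;from t import go
go(.5862,-.0478,.28,90)
p,W=save('wrist','w4')
p,T=save('top','t4')
b=(200,100,450,330)
Q=rect(W,b,.172,.186,'stoppertop')
v,u=np.where((W[...,2]>.165)&(W[...,2]<.19)&(W[...,1]>.03)); print(u.mean(),v.mean(),len(u))
rect(T,(280,165,315,205),.170,.19,'stoppertopT')
rect(T,(340,155,368,185),.21,.23,'malletT')
"
```

```text
t 12.0 pos [0.5905 0.0737 0.2623] rot [-179.91   -0.77   90.19] q [ 6.8 11.6 18.5 96.9  0.8 96.6] F [-0.6 -0.3 -0.3] op 0.0641 -> offset [-1.213 -0.048 -0.193] yaw 0.001
stoppertop 1627 c [590.3  74.2] size [30.8 31.5] ang 43.5 z [175.  176.1 177.2] mean [590.2  74.7 176.1]
319.1509324009324 215.98543123543124 1716Traceback (most recent call last):
  File "<string>", line 9, in <module>
    rect(T,(280,165,315,205),.170,.19,'stoppertopT')
    ~~~~^^^^^^^^^^^^^^^^^^^^^^^^^^^^^^^^^^^^^^^^^^^^
  File "m.py", line 6, in rect
    print(name,len(Q),'c',np.round(c,1),'size',np.round(s,1),'ang',round(a,1),'z',np.round(np.percentile(Q[:,2],[5,50,95])*1000,1),'mean',np.round(Q.mean(0)*1000,1))
                                                                                           ~~~~~~~~~~~~~^^^^^^^^^^^^^^^^^^
    return _quantile_unchecked(
        a, q, axis, out, overwrite_input, method, keepdims, weights)
    return _ureduce(a,
                    func=_quantile_ureduce_func,
    ...<5 lines>...
                    overwrite_input=overwrite_input,
                    method=method)
    r = func(a, **kwargs)
    result = _quantile(arr,
                       quantiles=q,
    ...<2 lines>...
                       out=out,
                       weights=wgt)
    slices_having_nans = np.isnan(arr[-1, ...])
                                  ~~~^^^^^^^^^
IndexError: index -1 is out of bounds for axis 0 with size 0
```

Stopper seated: its top is at z = 176 mm and centred on the bottle. Next is the mallet.

servo_tool(rows=[{"offset":[-0.3,-0.02,-0.2],"yaw":0,"claw":0.25},{"offset":[-0.6,-0.048,-0.2],"yaw":0,"claw":0.25},{"offset":[-0.8,-0.048,-0.2],"yaw":0,"claw":0.25},{"offset":[-0.8,-0.048,-0.2],"yaw":0,"claw":0.25}])

```text
time: 12.58
ee_pos: [0.586, -0.0076, 0.2814]
tcp_rot: [-179.9, -0.8, 90.1]
wrist_force: [-0.6, -0.5, -0.4]
opening: 0.0642
grasp_force: 0.0
```

servo_tool(rows=[{"offset":[-0.41,0,0],"yaw":0,"claw":0.25},{"offset":[-0.41,0,0],"yaw":0,"claw":0.25},{"offset":[-0.41,0,0],"yaw":0,"claw":0.25}])

```text
time: 12.95
ee_pos: [0.5863, -0.0468, 0.2813]
tcp_rot: [-179.9, -0.8, 90.2]
wrist_force: [-0.5, -0.1, -0.3]
opening: 0.0644
grasp_force: 0.0
```

```bash
python3 -c "
from m import *;from t import go
go(.5863,-.0476,.180,90)
p,W=save('wrist','w5')
rect(W,(200,100,450,330),.208,.225,'mallettop')
"
```

```text
t 12.9 pos [ 0.5863 -0.0468  0.2813] rot [-179.94   -0.8    90.19] q [-4.9 11.3 20.3 99.1  0.8 84.9] F [-0.5 -0.1 -0.3] op 0.0644 -> offset [-2.200e-02  1.000e-03  1.013e+00] yaw 0.0011
mallettop 1204 c [586.8 -47.4] size [23.4 23.4] ang 47.1 z [209.8 217.1 218.3] mean [586.7 -46.5 216.1]
```

servo_tool(rows=[{"offset":[-0.01,0,0.4],"yaw":0,"claw":0.25},{"offset":[-0.02,0,0.8],"yaw":0,"claw":0.25},{"offset":[-0.022,0,1.0],"yaw":0,"claw":0.25},{"offset":[-0.022,0,1.0],"yaw":0,"claw":0.5},{"offset":[-0.022,0,1.0],"yaw":0,"claw":0.95},{"offset":[-0.022,0,1.0],"yaw":0,"claw":0.95},{"offset":[-0.022,0,1.0],"yaw":0,"claw":0.95},{"offset":[-0.022,0,1.0],"yaw":0,"claw":0.95}], squeeze=70)

```text
time: 14.0
ee_pos: [0.5869, -0.0483, 0.1831]
tcp_rot: [179.9, -0.8, 90.2]
wrist_force: [1.8, 0.8, 5.4]
opening: 0.0269
grasp_force: 69.4
```

servo_tool(rows=[{"offset":[0,0,-0.1],"yaw":0,"claw":0.95},{"offset":[0,0,-0.3],"yaw":0,"claw":0.95},{"offset":[0,0,-0.5],"yaw":0,"claw":0.95},{"offset":[0,0,-0.65],"yaw":0,"claw":0.95},{"offset":[0,0,-0.65],"yaw":0,"claw":0.95}])

```text
time: 14.62
ee_pos: [0.5866, -0.0494, 0.2476]
tcp_rot: [179.9, -0.8, 90.2]
wrist_force: [0.6, -0.3, -5.0]
opening: 0.0269
grasp_force: 69.3
```

```bash
python3 -c "
from m import *;from t import go
go(.470,-.0476,.246,90)
"
```

```text
t 14.6 pos [ 0.5866 -0.0494  0.2476] rot [179.95  -0.77  90.19] q [-5.2 10.3 15.4 95.1  0.8 84.7] F [ 0.6 -0.3 -5. ] op 0.0269 -> offset [ 0.021 -1.166  0.016] yaw 0.001
```

servo_tool(rows=[{"offset":[0,-0.2,0],"yaw":0,"claw":0.95},{"offset":[0,-0.5,0],"yaw":0,"claw":0.95},{"offset":[0,-0.8,0],"yaw":0,"claw":0.95},{"offset":[0,-1.0,0],"yaw":0,"claw":0.95},{"offset":[0,-1.0,0],"yaw":0,"claw":0.95}])

```text
time: 15.25
ee_pos: [0.4851, -0.0496, 0.2463]
tcp_rot: [-179.9, -0.8, 90.2]
wrist_force: [-0.5, -0.1, -4.8]
opening: 0.0268
grasp_force: 69.7
```

servo_tool(rows=[{"offset":[0.2,-0.1,0],"yaw":0,"claw":0.95},{"offset":[0.5,-0.1,0],"yaw":0,"claw":0.95},{"offset":[0.75,-0.1,0],"yaw":0,"claw":0.95},{"offset":[0.95,-0.1,0],"yaw":0,"claw":0.95}])

```text
time: 15.75
ee_pos: [0.4763, 0.0464, 0.2472]
tcp_rot: [-179.9, -0.8, 90.2]
wrist_force: [0.8, -0.8, -4.5]
opening: 0.0269
grasp_force: 69.8
```

servo_tool(rows=[{"offset":[0.25,0,0],"yaw":0,"claw":0.95},{"offset":[0.5,0,0],"yaw":0,"claw":0.95},{"offset":[0.75,0,0],"yaw":0,"claw":0.95},{"offset":[0.95,0,0],"yaw":0,"claw":0.95}])

```text
time: 16.25
ee_pos: [0.4759, 0.1415, 0.2484]
tcp_rot: [-179.9, -0.8, 90.2]
wrist_force: [0.5, 0.3, -4.4]
opening: 0.0265
grasp_force: 69.8
```

servo_tool(rows=[{"offset":[0.25,0.1,0],"yaw":0,"claw":0.95},{"offset":[0.5,0.2,0],"yaw":0,"claw":0.95},{"offset":[0.75,0.3,0],"yaw":0,"claw":0.95},{"offset":[0.95,0.4,0],"yaw":0,"claw":0.95}])

```text
time: 16.75
ee_pos: [0.5159, 0.2368, 0.2494]
tcp_rot: [-179.9, -0.8, 90.2]
wrist_force: [0.0, -0.5, -4.3]
opening: 0.0266
grasp_force: 69.8
```

servo_tool(rows=[{"offset":[0.2,0.2,0],"yaw":0,"claw":0.95},{"offset":[0.4,0.35,0],"yaw":0,"claw":0.95},{"offset":[0.52,0.44,0],"yaw":0,"claw":0.95},{"offset":[0.52,0.44,0],"yaw":0,"claw":0.95},{"offset":[0.52,0.44,0],"yaw":0,"claw":0.95}])

```text
time: 17.38
ee_pos: [0.559, 0.2873, 0.2506]
tcp_rot: [-179.9, -0.7, 90.2]
wrist_force: [-0.4, 0.0, -4.6]
opening: 0.0266
grasp_force: 69.8
```

```bash
python3 -c "
from m import *;from t import go
go(.560,.286,.1765,90)
p,T=save('top','t6')
p,T=save('wrist','w6')
"
```

```text
t 17.4 pos [0.559  0.2873 0.2506] rot [-179.92   -0.75   90.18] q [ 26.9  15.9  22.3  96.2   0.7 116.7] F [-0.4  0.  -4.6] op 0.0266 -> offset [-0.023  0.011  0.741] yaw 0.001
```

View pics/t6.png

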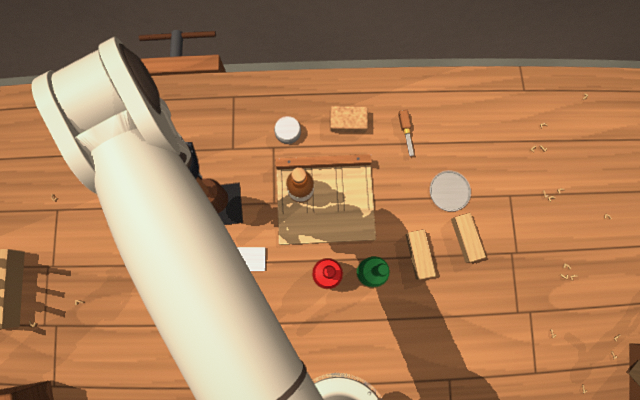

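The mallet is held over the pad at (220,200), and the rest of the scene is unchanged.

servo_tool(rows=[{"offset":[-0.02,0.01,0.3],"yaw":0,"claw":0.95},{"offset":[-0.023,0.011,0.55],"yaw":0,"claw":0.95},{"offset":[-0.023,0.011,0.7],"yaw":0,"claw":0.95},{"offset":[-0.023,0.011,0.755],"yaw":0,"claw":0.95},{"offset":[-0.023,0.011,0.755],"yaw":0,"claw":0.95}])

```text
time: 18.1
ee_pos: [0.5602, 0.2864, 0.1762]
tcp_rot: [180.0, -0.8, 90.2]
wrist_force: [0.5, 0.5, -3.9]
opening: 0.0266
grasp_force: 69.8
```

servo_tool(rows=[{"offset":[0,0,0],"yaw":0,"claw":0.6},{"offset":[0,0,0],"yaw":0,"claw":0.4},{"offset":[0,0,0],"yaw":0,"claw":0.2},{"offset":[0,0,0],"yaw":0,"claw":0.2},{"offset":[0,0,-0.3],"yaw":0,"claw":0.2},{"offset":[0,0,-0.7],"yaw":0,"claw":0.2},{"offset":[0,0,-0.95],"yaw":0,"claw":0.2},{"offset":[0,0,-0.95],"yaw":0,"claw":0.2}])

```text
time: 19.1
ee_pos: [0.5608, 0.2853, 0.2729]
tcp_rot: [179.8, -0.9, 90.2]
wrist_force: [-0.4, -0.7, -0.5]
opening: 0.0681
grasp_force: 0.0
```

```bash
python3 -c "
from m import *;from t import go
go(.5903,.0745,.280,90)
p,W=save('wrist','w7')
rect(W,(200,100,450,330),.2,.225,'mallettop')
"
```

```text
t 19.1 pos [0.5608 0.2853 0.2729] rot [179.83  -0.87  90.19] q [ 26.7  16.4  25.5  98.5   0.7 116.5] F [-0.4 -0.7 -0.5] op 0.0681 -> offset [-2.108  0.288 -0.102] yaw 0.0011
mallettop 1159 c [560.  286.5] size [23.1 23.5] ang 49.2 z [202.  208.1 209.2] mean [559.9 287.5 207.4]
```

servo_tool(rows=[{"offset":[-0.4,0.1,-0.1],"yaw":0,"claw":0.2},{"offset":[-0.8,0.2,-0.1],"yaw":0,"claw":0.2},{"offset":[-1.0,0.29,-0.1],"yaw":0,"claw":0.2},{"offset":[-1.0,0.29,-0.1],"yaw":0,"claw":0.2}])

```text
time: 19.65
ee_pos: [0.5899, 0.1839, 0.2781]
tcp_rot: [-179.9, -0.8, 90.1]
wrist_force: [0.2, 0.3, 0.3]
opening: 0.068
grasp_force: 0.0
```

servo_tool(rows=[{"offset":[-0.4,0,0],"yaw":0,"claw":0.2},{"offset":[-0.8,0,0],"yaw":0,"claw":0.2},{"offset":[-1.0,0,0],"yaw":0,"claw":0.2},{"offset":[-1.0,0,0],"yaw":0,"claw":0.2}])

```text
time: 20.15
ee_pos: [0.5899, 0.0848, 0.2777]
tcp_rot: [-180.0, -0.8, 90.1]
wrist_force: [-0.2, 0.1, -0.9]
opening: 0.0685
grasp_force: 0.0
```

```bash
python3 -c "
from m import *;from t import go
go(.5903,.0742,.188,90)
p,W=save('wrist','w8')
rect(W,(200,100,450,330),.17,.19,'stoppertop')
for f,c in (('top0',(450,190)),('t6',(450,190)),('w1',(566,95))):
    d=np.load(f'pics/{f}.npz');p=d['p'];W=d['W']
    print(f,W[c[1]-4:c[1]+5,c[0]-4:c[0]+5].reshape(-1,3).mean(0))
    hsv=cv2.cvtColor(p,cv2.COLOR_RGB2HSV); m=((hsv[...,1]<70)&(hsv[...,2]>70)).astype(np.uint8)
    n,l,s,ce=cv2.connectedComponentsWithStats(m); k=l[c[1],c[0]]; print(s[k],ce[k],k)
    u,v=np.round(ce[k]).astype(int); print(W[v-4:v+5,u-4:u+5].reshape(-1,3).mean(0))
"
```

```text
t 20.1 pos [0.5899 0.0848 0.2777] rot [-179.96   -0.79   90.13] q [ 7.8 12.1 20.8 98.6  0.8 97.7] F [-0.2  0.1 -0.9] op 0.0685 -> offset [-0.119  0.005  0.896] yaw 0.0007
stoppertop 1419 c [590.4  74.2] size [30.8 31.8] ang 40.7 z [174.5 176.1 177.2] mean [590.3  75.  176. ]
top0 [ 0.58025214 -0.32444167  0.00287104]
[ 430  171   41   40 1281] [449.87197502 190.82123341] 1202
[ 0.57751677 -0.32417344  0.0028687 ]
t6 [ 0.58028989 -0.32450272  0.00269207]
[ 430  171   41   40 1280] [449.86171875 190.80859375] 1684
[ 0.57753052 -0.32419673  0.00280478]
w1 [nan nan nan]
[ 529   54   75   83 4839] [566.01549907  95.27071709] 4
[nan nan nan]
```

servo_tool(rows=[{"offset":[-0.11,0.005,0],"yaw":0,"claw":0.2},{"offset":[-0.11,0.005,0.3],"yaw":0,"claw":0.2},{"offset":[-0.11,0.005,0.7],"yaw":0,"claw":0.2},{"offset":[-0.11,0.005,0.9],"yaw":0,"claw":0.2},{"offset":[-0.11,0.005,0.9],"yaw":0,"claw":0.2}])

```text
time: 20.82
ee_pos: [0.5896, 0.0756, 0.1862]
tcp_rot: [-179.8, -0.8, 90.2]
wrist_force: [-1.0, -0.4, 0.6]
opening: 0.0683
grasp_force: 0.0
```

servo_tool(rows=[{"offset":[-0.005,0,0.25],"yaw":0,"claw":0.2},{"offset":[-0.005,0,0.47],"yaw":0,"claw":0.2},{"offset":[-0.005,0,0.47],"yaw":0,"claw":0.2},{"offset":[-0.005,0,0.47],"yaw":0,"claw":0.4},{"offset":[-0.005,0,0.47],"yaw":0,"claw":0.6},{"offset":[-0.005,0,0.47],"yaw":0,"claw":0.9},{"offset":[-0.005,0,0.47],"yaw":0,"claw":0.9},{"offset":[-0.005,0,0.47],"yaw":0,"claw":0.9}])

```text
time: 21.82
ee_pos: [0.5912, 0.0755, 0.1429]
tcp_rot: [179.8, -0.8, 90.2]
wrist_force: [0.1, 0.8, 5.9]
opening: 0.036
grasp_force: 69.2
```

servo_tool(rows=[{"offset":[0,0,-0.1],"yaw":0,"claw":0.9},{"offset":[0,0,-0.25],"yaw":0,"claw":0.9},{"offset":[0,0,-0.45],"yaw":0,"claw":0.9},{"offset":[0,0,-0.45],"yaw":0,"claw":0.9}])

```text
time: 22.32
ee_pos: [0.5912, 0.0749, 0.188]
tcp_rot: [179.9, -0.8, 90.2]
wrist_force: [0.6, 0.1, -5.5]
opening: 0.0358
grasp_force: 70.6
```

```bash
python3 -c "
from t import *
go(.5785,-.324,.18,90)"
```

```text
t 22.3 pos [0.5912 0.0749 0.188 ] rot [179.85  -0.8   90.19] q [ 6.9 10.2  8.7 88.2  0.8 96.7] F [ 0.6  0.1 -5.5] op 0.0358 -> offset [-3.989 -0.14   0.024] yaw 0.0011
```

servo_tool(rows=[{"offset":[-0.15,0,0],"yaw":0,"claw":0.9},{"offset":[-0.4,0,0],"yaw":0,"claw":0.9},{"offset":[-0.7,-0.03,0],"yaw":0,"claw":0.9},{"offset":[-1.0,-0.03,0],"yaw":0,"claw":0.9}])

```text
time: 22.82
ee_pos: [0.587, -0.0269, 0.1834]
tcp_rot: [-179.9, -0.8, 90.2]
wrist_force: [0.6, 0.2, -4.0]
opening: 0.0356
grasp_force: 70.6
```

servo_tool(rows=[{"offset":[-0.3,0,0],"yaw":0,"claw":0.9},{"offset":[-0.65,-0.03,0],"yaw":0,"claw":0.9},{"offset":[-1.0,-0.03,0],"yaw":0,"claw":0.9}])

```text
time: 23.2
ee_pos: [0.5842, -0.127, 0.1821]
tcp_rot: [-179.9, -0.8, 90.2]
wrist_force: [-0.2, 0.8, -5.2]
opening: 0.0356
grasp_force: 70.6
```

servo_tool(rows=[{"offset":[-0.35,0,0],"yaw":0,"claw":0.9},{"offset":[-0.7,-0.03,0],"yaw":0,"claw":0.9},{"offset":[-1.0,-0.03,0],"yaw":0,"claw":0.9}])

```text
time: 23.58
ee_pos: [0.5813, -0.2273, 0.1806]
tcp_rot: [-179.9, -0.8, 90.1]
wrist_force: [0.4, -0.1, -4.4]
opening: 0.0361
grasp_force: 70.6
```

servo_tool(rows=[{"offset":[-0.3,-0.02,0],"yaw":0,"claw":0.9},{"offset":[-0.6,-0.04,0],"yaw":0,"claw":0.9},{"offset":[-0.85,-0.04,0],"yaw":0,"claw":0.9},{"offset":[-0.98,-0.04,0],"yaw":0,"claw":0.9},{"offset":[-0.98,-0.04,0],"yaw":0,"claw":0.9},{"offset":[-0.98,-0.04,0],"yaw":0,"claw":0.9}])

```text
time: 24.32
ee_pos: [0.5788, -0.3225, 0.1804]
tcp_rot: [-180.0, -0.8, 90.2]
wrist_force: [-0.4, 0.8, -4.7]
opening: 0.0362
grasp_force: 70.8
```

```bash
python3 -c "
from t import *
go(.5785,-.3235,.134,90)"
```

```text
t 24.3 pos [ 0.5788 -0.3225  0.1804] rot [-179.97   -0.8    90.23] q [-29.4  20.4  20.2  90.2   0.7  60.4] F [-0.4  0.8 -4.7] op 0.0362 -> offset [-0.017 -0.003  0.464] yaw 0.0013
```

servo_tool(rows=[{"offset":[-0.017,0,0.2],"yaw":0,"claw":0.9},{"offset":[-0.017,0,0.38],"yaw":0,"claw":0.9},{"offset":[-0.017,0,0.465],"yaw":0,"claw":0.9},{"offset":[-0.017,0,0.465],"yaw":0,"claw":0.9},{"offset":[-0.017,0,0.465],"yaw":0,"claw":0.6},{"offset":[-0.017,0,0.465],"yaw":0,"claw":0.3},{"offset":[-0.017,0,0.465],"yaw":0,"claw":0.2},{"offset":[-0.017,0,0.465],"yaw":0,"claw":0.2}])

```text
time: 25.32
ee_pos: [0.5789, -0.3244, 0.1344]
tcp_rot: [180.0, -0.8, 90.2]
wrist_force: [-0.6, -0.5, -0.4]
opening: 0.0685
grasp_force: 0.0
```

servo_tool(rows=[{"offset":[0,0,-0.2],"yaw":0,"claw":0.2},{"offset":[0,0,-0.6],"yaw":0,"claw":0.2},{"offset":[0,0,-1.0],"yaw":0,"claw":0.2},{"offset":[0,0,-1.0],"yaw":0,"claw":0.2}])

```text
time: 25.82
ee_pos: [0.5797, -0.3262, 0.238]
tcp_rot: [179.7, -0.6, 90.2]
wrist_force: [-0.4, -0.5, -0.3]
opening: 0.0684
grasp_force: 0.0
```

servo_tool(rows=[{"offset":[0,-0.4,-0.4],"yaw":0,"claw":0},{"offset":[0.1,-0.8,-0.7],"yaw":0,"claw":0},{"offset":[0.2,-1.0,-0.7],"yaw":0,"claw":0},{"offset":[0.2,-1.0,-0.7],"yaw":0,"claw":0},{"offset":[0.2,-1.0,-0.7],"yaw":0,"claw":0}])

```text
time: 26.45
ee_pos: [0.4791, -0.3071, 0.3033]
tcp_rot: [-179.9, -0.8, 90.2]
wrist_force: [0.2, 0.2, -0.5]
opening: 0.0855
grasp_force: 0.0
```

```bash
python3 -c "
from m import *;from t import go
go(.45,-.3,.3,90)
p,T=save('top','t9'); p,W=save('wrist','w9')
for b in ((395,215,445,290),(445,205,500,275)): rect(T,b,.028,.042)
rect(T,(160,235,275,285),.03,.04,'grip')
for n,S in(('T',T),('W',W)):
  for f,x,y,z0,z1 in (('bottle',.5785,-.324,.15,.18),('mallet',.56,.286,.195,.22)):
    m=np.hypot(S[...,0]-x,S[...,1]-y)<.05
    Q=S[m&(S[...,2]>z0)&(S[...,2]<z1)]
    if len(Q): print(n,f,len(Q),np.median(Q,axis=0),cv2.minEnclosingCircle((Q[:,:2]*1000).astype(np.float32)))
"
```

```text
t 26.4 pos [ 0.4791 -0.3071  0.3033] rot [-179.94   -0.81   90.2 ] q [-33.    9.7  20.9 101.7   0.6  56.8] F [ 0.2  0.2 -0.5] op 0.0855 -> offset [ 0.071 -0.291  0.034] yaw 0.0011
 853 c [ 413.  -224.8] size [119.1  45.9] ang 10.3 z [32.6 36.5 39.7] mean [ 412.4 -223.8   36.3]
 822 c [ 450.4 -353.4] size [119.1  46.6] ang 13.6 z [31.8 36.4 39.5] mean [ 448.9 -351.8   36.2]
grip 274 c [408.6 296.8] size [119.8  12.9] ang 88.7 z [33.1 36.3 39.1] mean [408.3 297.   36.2]
T bottle 157 [ 0.57659469 -0.32291829  0.16543784] ((577.2611083984375, -323.8157043457031), 15.748221397399902)
T mallet 107 [0.55860898 0.28443516 0.20792463] ((558.850830078125, 285.4997863769531), 13.345853805541992)
W bottle 1201 [ 0.57572748 -0.32355824  0.16543875] ((578.22021484375, -325.62347412109375), 16.238683700561523)
```

View pics/w9.png

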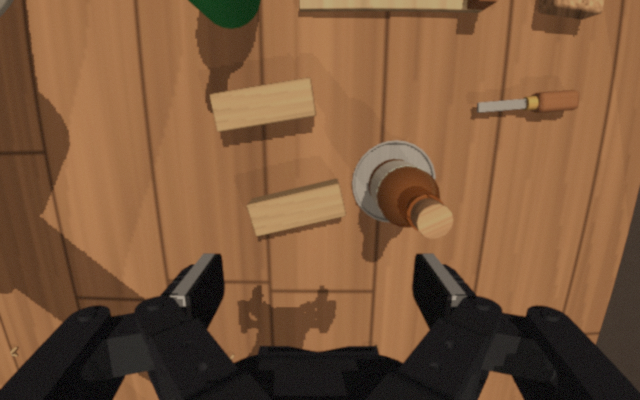

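Bottle stands in the tray at about (395,180); blank A is at (262,105) and blank B at (296,210). Now taking blank A.

servo_tool(rows=[{"offset":[0.2,-0.2,0],"yaw":-0.05,"claw":0},{"offset":[0.4,-0.4,0],"yaw":-0.1,"claw":0},{"offset":[0.6,-0.5,0.2],"yaw":-0.15,"claw":0},{"offset":[0.82,-0.66,0.4],"yaw":-0.2,"claw":0},{"offset":[0.82,-0.66,0.6],"yaw":-0.26,"claw":0},{"offset":[0.82,-0.66,0.8],"yaw":-0.32,"claw":0},{"offset":[0.82,-0.66,0.9],"yaw":-0.38,"claw":0.1},{"offset":[0.82,-0.66,0.9],"yaw":-0.44,"claw":0.1},{"offset":[0.82,-0.66,0.9],"yaw":-0.5,"claw":0.1},{"offset":[0.82,-0.66,0.9],"yaw":-0.554,"claw":0.1},{"offset":[0.82,-0.66,0.9],"yaw":-0.554,"claw":0.1},{"offset":[0.82,-0.66,0.9],"yaw":-0.554,"claw":0.1}])

```text
time: 28.05
ee_pos: [0.4126, -0.2239, 0.215]
tcp_rot: [179.2, 0.1, -170.3]
wrist_force: [0.6, -0.7, 0.3]
opening: 0.0769
grasp_force: 0.0
```

```bash
python3 -c "
from m import *;from t import go
go(.4128,-.225,.1,-170)
p,W=save('wrist','w10')
v,u=np.where((W[...,2]>.028)&(W[...,2]<.042)&(np.hypot(W[...,0]-.413,W[...,1]+.225)<.075))
print(u.min(),u.max(),v.min(),v.max())
m=np.zeros(W.shape[:2],bool); m[v,u]=1
W=W.copy(); W[~m]=np.nan; rect(W,(0,0,640,400),.033,.0395)
"
```

```text
t 28.1 pos [ 0.4126 -0.2239  0.215 ] rot [ 1.792e+02  8.000e-02 -1.703e+02] q [-28.9  -6.2  -5.3  91.4   0.7 -38.6] F [ 0.6 -0.7  0.3] op 0.0769 -> offset [ 1.00e-03 -2.70e-02  1.15e+00] yaw -0.0017
290 337 122 244
 5515 c [ 412.2 -226.4] size [120.1  44.1] ang 8.9 z [35.  36.3 37.4] mean [ 408.9 -226.6   36.3]
```

servo_tool(rows=[{"offset":[0,-0.02,0.4],"yaw":0.003,"claw":0.1},{"offset":[0,-0.035,0.8],"yaw":0.003,"claw":0.1},{"offset":[0,-0.035,1.0],"yaw":0.003,"claw":0.1},{"offset":[0,-0.035,1.0],"yaw":0.003,"claw":0.1}])

```text
time: 28.6
ee_pos: [0.4122, -0.2256, 0.114]
tcp_rot: [179.1, -0.0, -170.7]
wrist_force: [-0.2, -0.6, 0.5]
opening: 0.077
grasp_force: 0.0
```

```bash
python3 -c "
from t import go
go(.4122,-.2262,.028,-170.8)"
```

```text
t 28.6 pos [ 0.4122 -0.2256  0.114 ] rot [ 1.7913e+02 -3.0000e-02 -1.7073e+02] q [-29.1  -5.9 -16.1  80.3   0.7 -38.3] F [-0.2 -0.6  0.5] op 0.077 -> offset [ 0.    -0.019  0.859] yaw 0.0004
```

servo_tool(rows=[{"offset":[0,-0.02,0.4],"yaw":0,"claw":0.1},{"offset":[0,-0.02,0.7],"yaw":0,"claw":0.1},{"offset":[0,-0.02,0.86],"yaw":0,"claw":0.1},{"offset":[0,-0.02,0.86],"yaw":0,"claw":0.1},{"offset":[0,-0.02,0.86],"yaw":0,"claw":0.35},{"offset":[0,-0.02,0.86],"yaw":0,"claw":0.6},{"offset":[0,-0.02,0.86],"yaw":0,"claw":0.8},{"offset":[0,-0.02,0.86],"yaw":0,"claw":0.8},{"offset":[0,-0.02,0.86],"yaw":0,"claw":0.8}], squeeze=50)

```text
time: 29.72
ee_pos: [0.414, -0.2272, 0.0308]
tcp_rot: [179.3, 0.2, -170.6]
wrist_force: [-0.5, 1.5, 5.3]
opening: 0.043
grasp_force: 51.9
```

servo_tool(rows=[{"offset":[0,0,-0.15],"yaw":0,"claw":0.8},{"offset":[0,0,-0.4],"yaw":0,"claw":0.8},{"offset":[0,0,-0.7],"yaw":0,"claw":0.8},{"offset":[0,0,-0.8],"yaw":0,"claw":0.8},{"offset":[0,0,-0.8],"yaw":0,"claw":0.8}])

```text
time: 30.35
ee_pos: [0.4136, -0.2281, 0.1098]
tcp_rot: [179.3, 0.2, -170.6]
wrist_force: [-0.9, 0.5, -1.2]
opening: 0.0429
grasp_force: 51.2
```

```bash
python3 -c "
from m import *
from t import go
go(.582,-.0686,.11,-179)
p,T=save('top','t10')
rect(T,(265,145,385,175),.038,.052,'fence')
rect(T,(265,150,385,250),.009,.016,'board')
W=np.load('pics/w1.npz')['W']
# left/right fence edge fit: rows
S=T
for n,S in(('T',T),('w1',W)):
  m=(S[...,2]>.038)&(S[...,2]<.052)&(abs(S[...,0]-.66)<.03)&(abs(S[...,1]-.012)<.115)
  Q=S[m]; b=np.round(Q[:,1],2); ys=np.unique(b); lo=[np.percentile(Q[b==y,0],2) for y in ys]; hi=[np.percentile(Q[b==y,0],98) for y in ys]
  print(n,np.polyfit(ys,lo,1),np.polyfit(ys,hi,1))
"
```

```text
t 30.4 pos [ 0.4136 -0.2281  0.1098] rot [ 1.7927e+02  1.5000e-01 -1.7063e+02] q [-29.2  -5.7 -16.4  79.6   0.7 -38.6] F [-0.9  0.5 -1.2] op 0.0429 -> offset [-1.921  1.299  0.02 ] yaw 0.0465
fence 832 c [661.5  11.9] size [ 23.7 248.4] ang 1.1 z [40.5 44.3 47.8] mean [661.   12.9  44.2]
board 6558 c [552.2  11. ] size [199.8 250.3] ang 0.9 z [ 9.8 12.6 15.3] mean [550.2  11.4  12.6]
T [-0.01656035  0.65111739] [-0.01839418  0.67193999]
w1 [-0.01608991  0.65073917] [-0.01688452  0.67117973]
```

servo_tool(rows=[{"offset":[-0.2,0.15,0],"yaw":0.0465,"claw":0.8},{"offset":[-0.5,0.33,0],"yaw":0.0465,"claw":0.8},{"offset":[-0.75,0.5,0],"yaw":0.0465,"claw":0.8},{"offset":[-0.96,0.65,0],"yaw":0.0465,"claw":0.8},{"offset":[-0.96,0.65,0],"yaw":0.0465,"claw":0.8}])

```text
time: 31.02
ee_pos: [0.4976, -0.1469, 0.1087]
tcp_rot: [179.2, -0.1, -178.9]
wrist_force: [0.1, 0.6, -2.0]
opening: 0.0432
grasp_force: 51.2
```

```bash
python3 -c "
from t import go
go(.582,-.0686,.052,-179)"
```

```text
t 31.0 pos [ 0.4976 -0.1469  0.1087] rot [ 1.7917e+02 -1.4000e-01 -1.7888e+02] q [-16.8   0.7 -10.3  79.3   0.7 -18. ] F [ 0.1  0.6 -2. ] op 0.0432 -> offset [-0.861  0.758  0.576] yaw 0.0007
```

servo_tool(rows=[{"offset":[-0.25,0.2,0],"yaw":0,"claw":0.8},{"offset":[-0.5,0.45,0],"yaw":0,"claw":0.8},{"offset":[-0.75,0.65,0],"yaw":0,"claw":0.8},{"offset":[-0.86,0.758,0.2],"yaw":0,"claw":0.8},{"offset":[-0.86,0.758,0.4],"yaw":0,"claw":0.8},{"offset":[-0.86,0.758,0.576],"yaw":0,"claw":0.8},{"offset":[-0.86,0.758,0.576],"yaw":0,"claw":0.8},{"offset":[-0.86,0.758,0.576],"yaw":0,"claw":0.8}])

```text
time: 32.02
ee_pos: [0.582, -0.0705, 0.0542]
tcp_rot: [179.2, 0.0, -179.0]
wrist_force: [-0.4, -0.1, -0.8]
opening: 0.0433
grasp_force: 51.2
```

```bash
python3 -c "
from t import *
go(.588,-.0686,.042,-179)
save('top','t11'); p,W=save('wrist','w11')
"
```

```text
t 32.0 pos [ 0.582  -0.0705  0.0542] rot [ 1.7922e+02  1.0000e-02 -1.7903e+02] q [-7.2 10.8 -5.5 73.8  0.8 -8.2] F [-0.4 -0.1 -0.8] op 0.0433 -> offset [-0.06   0.016  0.122] yaw -0.0001
```

View pics/w11.png

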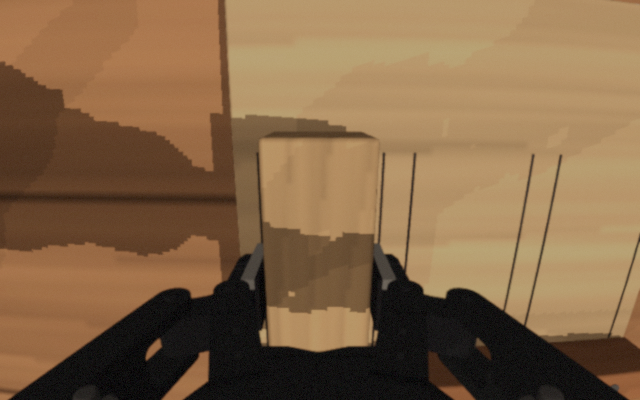

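The blank (columns 260–380) hangs centred between its pencil lines (258 and 383). I'll lower it and butt it against the fence.

servo_tool(rows=[{"offset":[0,0.015,0.08],"yaw":0,"claw":0.8},{"offset":[0,0.015,0.112],"yaw":0,"claw":0.8},{"offset":[-0.04,0.015,0.112],"yaw":0,"claw":0.8},{"offset":[-0.08,0.015,0.112],"yaw":0,"claw":0.8},{"offset":[-0.08,0.015,0.112],"yaw":0,"claw":0.8}])

```text
time: 32.75
ee_pos: [0.5906, -0.0683, 0.0429]
tcp_rot: [179.2, 0.0, -179.0]
wrist_force: [-1.3, 0.5, 4.6]
opening: 0.0431
grasp_force: 51.9
```

servo_tool(rows=[{"offset":[-0.02,0,0],"yaw":0,"claw":0.8},{"offset":[-0.035,0,0],"yaw":0,"claw":0.8},{"offset":[-0.035,0,0],"yaw":0,"claw":0.8}])

```text
time: 33.12
ee_pos: [0.5935, -0.0682, 0.0429]
tcp_rot: [179.2, -0.0, -179.0]
wrist_force: [-3.8, -0.0, 6.9]
opening: 0.0432
grasp_force: 52.3
```

servo_tool(rows=[{"offset":[-0.02,0,0],"yaw":0,"claw":0.8},{"offset":[-0.02,0,0],"yaw":0,"claw":0.8}])

```text
time: 33.38
ee_pos: [0.5935, -0.0683, 0.0429]
tcp_rot: [179.2, -0.2, -179.0]
wrist_force: [-15.6, 0.5, 12.6]
opening: 0.043
grasp_force: 52.9
```

servo_tool(rows=[{"offset":[0.01,0,0],"yaw":0,"claw":0.45},{"offset":[0.01,0,0],"yaw":0,"claw":0.25},{"offset":[0.01,0,0],"yaw":0,"claw":0.2},{"offset":[0.01,0,0],"yaw":0,"claw":0.2},{"offset":[0.01,0,-0.3],"yaw":0,"claw":0.2},{"offset":[0.01,0,-0.7],"yaw":0,"claw":0.2},{"offset":[0.01,0,-1.0],"yaw":0,"claw":0.2},{"offset":[0.01,0,-1.0],"yaw":0,"claw":0.2}])

```text
time: 34.38
ee_pos: [0.5958, -0.0697, 0.1453]
tcp_rot: [179.3, 0.2, -179.0]
wrist_force: [-1.4, -0.4, -0.6]
opening: 0.0685
grasp_force: 0.0
```

servo_tool(rows=[{"offset":[0.4,-0.3,-0.4],"yaw":-0.04,"claw":0.1},{"offset":[0.6,-0.6,-0.8],"yaw":-0.08,"claw":0.1},{"offset":[0.7,-0.9,-1.0],"yaw":-0.08,"claw":0.1},{"offset":[0.7,-0.95,-1.0],"yaw":-0.08,"claw":0.1},{"offset":[0.7,-0.95,-1.0],"yaw":-0.08,"claw":0.1}])

```text
time: 35.0
ee_pos: [0.5262, -0.167, 0.2397]
tcp_rot: [179.2, 0.1, -164.6]
wrist_force: [-1.0, -0.6, 0.9]
opening: 0.0771
grasp_force: 0.0
```

```bash
python3 -c "
from m import *
from t import go
go(.451,-.353,.2,-166.4)
p,T=save('top','t12'); p,W=save('wrist','w12')
for n,S in(('T',T),('W',W)):
  for nm,x,y,z0,z1 in(('A',.592,-.0686,.044,.055),('B',.451,-.353,.033,.0395)):
    S2=S.copy(); S2[~((abs(S[...,0]-x)<(.06 if nm=='A' else .075))&(abs(S[...,1]-y)<.05))]=np.nan
    try: rect(S2,(0,0,640,400),z0,z1,n+nm)
    except Exception as e: print(n,nm,'none')
rect(T,(160,235,275,285),.03,.04,'grip')
"
```

```text
t 35.0 pos [ 0.5262 -0.167   0.2397] rot [ 1.7917e+02  1.0000e-01 -1.6464e+02] q [-18.    5.4   9.   94.    0.7 -33.3] F [-1.  -0.6  0.9] op 0.0771 -> offset [ 1.218 -1.6    0.372] yaw 0.0098
TA 780 c [592.  -55.2] size [119.9  69.5] ang 1.1 z [45.5 48.6 51.9] mean [591.  -67.7  48.7]
T B none
WA 4001 c [591.9 -65.9] size [119.8  92.8] ang 0.1 z [46.8 48.2 49.4] mean [588.8 -70.1  48.2]
WB 5425 c [ 455.1 -352.8] size [110.9  45.1] ang 14.0 z [34.7 36.2 37.5] mean [ 453.1 -352.3   36.2]
grip 279 c [408.5 296.9] size [119.3  12.9] ang 88.7 z [32.7 36.1 39.3] mean [408.4 297.3  36. ]
```

servo_tool(rows=[{"offset":[0.3,-0.4,0],"yaw":0.01,"claw":0.1},{"offset":[0.6,-0.8,0],"yaw":0.01,"claw":0.1},{"offset":[0.7,-0.95,0],"yaw":0.01,"claw":0.1},{"offset":[0.7,-0.95,0],"yaw":0.01,"claw":0.1}])

```text
time: 35.6
ee_pos: [0.484, -0.2774, 0.2389]
tcp_rot: [179.2, 0.1, -166.5]
wrist_force: [0.2, -0.0, -0.1]
opening: 0.0768
grasp_force: 0.0
```

servo_tool(rows=[{"offset":[0.25,-0.3,0],"yaw":0,"claw":0.1},{"offset":[0.5,-0.63,0.1],"yaw":0,"claw":0.1},{"offset":[0.5,-0.63,0.3],"yaw":0,"claw":0.1},{"offset":[0.5,-0.63,0.3],"yaw":0,"claw":0.1},{"offset":[0.5,-0.63,0.3],"yaw":0,"claw":0.1}])

```text
time: 36.22
ee_pos: [0.451, -0.3488, 0.2095]
tcp_rot: [179.2, 0.2, -166.3]
wrist_force: [-0.4, -0.3, 0.6]
opening: 0.0768
grasp_force: 0.0
```

```bash
python3 -c "
from m import *
from t import go
p,W=save('wrist','w13')
S2=W.copy(); S2[~((abs(W[...,0]-.451)<.08)&(abs(W[...,1]+.353)<.06))]=np.nan
rect(S2,(0,0,640,400),.033,.0395,'B')
go(.451,-.353,.115,-166.2)
"
```

```text
B 5702 c [ 450.1 -354.7] size [119.   43.9] ang 13.7 z [35.1 36.3 37.4] mean [ 446.8 -355.2   36.3]
t 36.3 pos [ 0.451  -0.349   0.2097] rot [ 179.27    0.19 -166.31] q [-38.    7.5   8.   90.9   0.6 -51.7] F [ 1.1 -0.2 -0.6] op 0.077 -> offset [ 0.013 -0.051  0.947] yaw -0.0006
```

servo_tool(rows=[{"offset":[0.015,-0.065,0.4],"yaw":0,"claw":0.1},{"offset":[0.015,-0.065,0.8],"yaw":0,"claw":0.1},{"offset":[0.015,-0.065,0.95],"yaw":0,"claw":0.1},{"offset":[0.015,-0.065,0.95],"yaw":0,"claw":0.1}])

```text
time: 36.78
ee_pos: [0.4504, -0.3548, 0.114]
tcp_rot: [179.2, 0.1, -166.4]
wrist_force: [0.2, -0.5, 0.3]
opening: 0.0772
grasp_force: 0.0
```

```bash
python3 -c "
from t import go
go(.4508,-.3545,.028,-166.3)"
```

```text
t 36.8 pos [ 0.4504 -0.3548  0.114 ] rot [ 1.7921e+02  1.4000e-01 -1.6637e+02] q [-38.5   8.2  -1.8  80.5   0.6 -52.1] F [ 0.2 -0.5  0.3] op 0.0772 -> offset [-0.003 -0.01   0.86 ] yaw -0.0004
```

servo_tool(rows=[{"offset":[0,-0.01,0.4],"yaw":0,"claw":0.1},{"offset":[0,-0.01,0.7],"yaw":0,"claw":0.1},{"offset":[0,-0.01,0.86],"yaw":0,"claw":0.1},{"offset":[0,-0.01,0.86],"yaw":0,"claw":0.1},{"offset":[0,-0.01,0.86],"yaw":0,"claw":0.35},{"offset":[0,-0.01,0.86],"yaw":0,"claw":0.6},{"offset":[0,-0.01,0.86],"yaw":0,"claw":0.8},{"offset":[0,-0.01,0.86],"yaw":0,"claw":0.8},{"offset":[0,-0.01,0.86],"yaw":0,"claw":0.8}], squeeze=50)

```text
time: 37.9
ee_pos: [0.4512, -0.3556, 0.0295]
tcp_rot: [179.3, 0.3, -166.4]
wrist_force: [-0.9, 1.4, 5.6]
opening: 0.0434
grasp_force: 52.2
```

servo_tool(rows=[{"offset":[0,0,-0.15],"yaw":0,"claw":0.8},{"offset":[0,0,-0.4],"yaw":0,"claw":0.8},{"offset":[0,0,-0.7],"yaw":0,"claw":0.8},{"offset":[0,0,-0.95],"yaw":0,"claw":0.8},{"offset":[0,0,-0.95],"yaw":0,"claw":0.8}])

```text
time: 38.52
ee_pos: [0.4514, -0.3571, 0.1256]
tcp_rot: [179.4, 0.3, -166.4]
wrist_force: [0.1, 0.1, -1.1]
opening: 0.0433
grasp_force: 51.3
```

```bash
python3 -c "
from t import go
go(.480,.0914,.125,-179)"
```

```text
t 38.5 pos [ 0.4514 -0.3571  0.1256] rot [ 179.43    0.31 -166.4 ] q [-38.6   8.1  -0.6  81.5   0.6 -52.2] F [ 0.1  0.1 -1.1] op 0.0433 -> offset [-1.332  4.292  0.055] yaw 0.07
```

servo_tool(rows=[{"offset":[-0.08,0.2,-0.15],"yaw":0.02,"claw":0.8},{"offset":[-0.16,0.5,-0.3],"yaw":0.04,"claw":0.8},{"offset":[-0.25,0.75,-0.3],"yaw":0.07,"claw":0.8},{"offset":[-0.33,0.95,-0.3],"yaw":0.07,"claw":0.8},{"offset":[-0.33,0.95,-0.3],"yaw":0.07,"claw":0.8}])

```text
time: 39.15
ee_pos: [0.4603, -0.2555, 0.1535]
tcp_rot: [179.2, -0.1, -178.8]
wrist_force: [0.5, 0.1, -0.8]
opening: 0.043
grasp_force: 51.3
```

servo_tool(rows=[{"offset":[-0.1,0.25,0],"yaw":0,"claw":0.8},{"offset":[-0.2,0.5,0],"yaw":0,"claw":0.8},{"offset":[-0.3,0.75,0],"yaw":0,"claw":0.8},{"offset":[-0.4,1.0,0],"yaw":0,"claw":0.8}])

```text
time: 39.65
ee_pos: [0.4987, -0.1559, 0.1549]
tcp_rot: [179.2, -0.0, -178.9]
wrist_force: [-0.4, 0.3, -2.7]
opening: 0.0428
grasp_force: 51.3
```

servo_tool(rows=[{"offset":[-0.05,0.3,0],"yaw":0,"claw":0.8},{"offset":[-0.1,0.6,0],"yaw":0,"claw":0.8},{"offset":[-0.2,1.0,0],"yaw":0,"claw":0.8}])

```text
time: 40.02
ee_pos: [0.5168, -0.0556, 0.1562]
tcp_rot: [179.2, -0.0, -179.0]
wrist_force: [0.3, 0.5, -1.4]
opening: 0.0431
grasp_force: 51.3
```

servo_tool(rows=[{"offset":[0,0.3,0],"yaw":0,"claw":0.8},{"offset":[0,0.6,0],"yaw":0,"claw":0.8},{"offset":[0,0.85,0],"yaw":0,"claw":0.8},{"offset":[0,1.0,0],"yaw":0,"claw":0.8},{"offset":[0,1.0,0],"yaw":0,"claw":0.8},{"offset":[0,1.0,0],"yaw":0,"claw":0.8}])

```text
time: 40.78
ee_pos: [0.515, 0.0436, 0.158]
tcp_rot: [179.2, -0.0, -179.0]
wrist_force: [-0.2, 0.1, -2.0]
opening: 0.0434
grasp_force: 51.3
```

```bash
python3 -c "
from m import *
from t import go
go(.578,.0914,.08,-179)
W=save('wrist','w14')[1]
"
```

```text
t 40.8 pos [0.515  0.0436 0.158 ] rot [ 1.7924e+02 -3.0000e-02 -1.7901e+02] q [ 4.4 -0.4 -6.  84.4  0.8  3.5] F [-0.2  0.1 -2. ] op 0.0434 -> offset [-0.638  0.457  0.786] yaw -0.0
```

servo_tool(rows=[{"offset":[-0.2,0.15,0],"yaw":0,"claw":0.8},{"offset":[-0.4,0.3,0.2],"yaw":0,"claw":0.8},{"offset":[-0.638,0.457,0.4],"yaw":0,"claw":0.8},{"offset":[-0.638,0.457,0.6],"yaw":0,"claw":0.8},{"offset":[-0.638,0.457,0.786],"yaw":0,"claw":0.8},{"offset":[-0.638,0.457,0.786],"yaw":0,"claw":0.8},{"offset":[-0.638,0.457,0.786],"yaw":0,"claw":0.8}])

```text
time: 41.7
ee_pos: [0.5782, 0.0919, 0.081]
tcp_rot: [179.2, 0.0, -179.0]
wrist_force: [0.6, 0.4, -0.8]
opening: 0.0433
grasp_force: 51.4
```

```bash
python3 -c "
from m import *
from t import go
go(.578,.0914,.0425,-179)
"
```

```text
t 41.7 pos [0.5782 0.0919 0.081 ] rot [ 1.7921e+02  4.0000e-02 -1.7903e+02] q [ 8.7  9.8 -3.7 76.4  0.8  7.7] F [ 0.6  0.4 -0.8] op 0.0433 -> offset [ 0.002 -0.01   0.385] yaw -0.0001
```

servo_tool(rows=[{"offset":[0,-0.01,0.2],"yaw":0,"claw":0.8},{"offset":[0,-0.01,0.35],"yaw":0,"claw":0.8},{"offset":[0,-0.01,0.39],"yaw":0,"claw":0.8},{"offset":[-0.04,-0.01,0.39],"yaw":0,"claw":0.8},{"offset":[-0.08,-0.01,0.39],"yaw":0,"claw":0.8},{"offset":[-0.08,-0.01,0.39],"yaw":0,"claw":0.8}])

```text
time: 42.45
ee_pos: [0.5867, 0.0919, 0.0416]
tcp_rot: [179.2, 0.1, -179.0]
wrist_force: [0.9, 0.1, 0.9]
opening: 0.0431
grasp_force: 51.5
```

servo_tool(rows=[{"offset":[-0.02,0,0],"yaw":0,"claw":0.8},{"offset":[-0.035,0,0],"yaw":0,"claw":0.8},{"offset":[-0.035,0,0],"yaw":0,"claw":0.8}])

```text
time: 42.82
ee_pos: [0.5896, 0.092, 0.0415]
tcp_rot: [179.2, 0.0, -179.0]
wrist_force: [-2.4, 0.6, 4.7]
opening: 0.0432
grasp_force: 52.2
```

servo_tool(rows=[{"offset":[-0.015,0,0],"yaw":0,"claw":0.8},{"offset":[-0.015,0,0],"yaw":0,"claw":0.8}])

```text
time: 43.08
ee_pos: [0.5901, 0.092, 0.0415]
tcp_rot: [179.2, -0.1, -179.0]
wrist_force: [-8.8, -0.1, 8.3]
opening: 0.0433
grasp_force: 52.5
```

Contact with the fence. I'll release and look.

servo_tool(rows=[{"offset":[-0.01,0,0],"yaw":0,"claw":0.8},{"offset":[0.01,0,0],"yaw":0,"claw":0.45},{"offset":[0.01,0,0],"yaw":0,"claw":0.25},{"offset":[0.01,0,0],"yaw":0,"claw":0.2},{"offset":[0.01,0,0],"yaw":0,"claw":0.2},{"offset":[0.01,0,-0.3],"yaw":0,"claw":0.2},{"offset":[0.01,0,-0.7],"yaw":0,"claw":0.2},{"offset":[0.01,0,-1.0],"yaw":0,"claw":0.2},{"offset":[0.01,0,-1.0],"yaw":0,"claw":0.2}])

```text
time: 44.2
ee_pos: [0.5913, 0.0907, 0.1439]
tcp_rot: [179.2, 0.2, -179.0]
wrist_force: [0.2, 0.3, -0.2]
opening: 0.068
grasp_force: 0.0
```

servo_tool(rows=[{"offset":[0.4,-0.2,-0.4],"yaw":0,"claw":0.1},{"offset":[0.8,-0.5,-0.8],"yaw":0,"claw":0.1},{"offset":[1.0,-0.8,-1.0],"yaw":0,"claw":0.1},{"offset":[1.0,-0.8,-1.0],"yaw":0,"claw":0.1},{"offset":[1.0,-0.8,-1.0],"yaw":0,"claw":0.1}])

```text
time: 44.82
ee_pos: [0.4916, 0.0076, 0.2389]
tcp_rot: [179.2, -0.1, -179.0]
wrist_force: [0.0, 0.2, -0.5]
opening: 0.0769
grasp_force: 0.0
```

```bash
python3 -c "
from m import *
from t import go
go(.418,.297,.25,-179)
p,T=save('top','t15'); p,W=save('wrist','w15')
rect(T,(160,235,275,285),.03,.04,'grip')
"
```

```text
t 44.8 pos [0.4916 0.0076 0.2389] rot [ 1.7921e+02 -8.0000e-02 -1.7902e+02] q [ 0.5 -3.2  0.2 93.5  0.8 -0.5] F [ 0.   0.2 -0.5] op 0.0769 -> offset [ 0.686  2.907 -0.07 ] yaw -0.0001
grip 273 c [408.6 297.2] size [120.3  12.9] ang 88.7 z [33.1 36.2 39. ] mean [408.4 297.2  36.1]
```

View pics/w15.png

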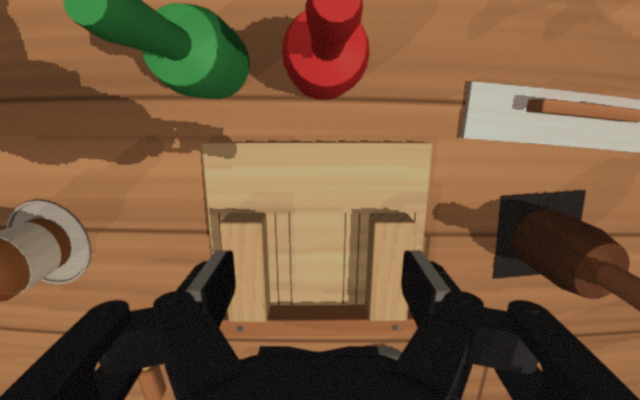

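```bash
python3 -c "
from m import *
d=np.load('pics/w15.npz');W=d['W']
for b,n in(((212,205,275,325),'A'),((365,205,425,325),'B')):
    S=W[b[1]:b[3],b[0]:b[2]].reshape(-1,3); S=S[(S[:,2]>.046)&(S[:,2]<.052)&(S[:,0]<.64)]
    print(n,len(S),cv2.minAreaRect((S[:,:2]*1000).astype(np.float32)),'near end',np.percentile(S[:,0],1), 'y',np.percentile(S[:,1],[1,99]))
    for y in np.linspace(*np.percentile(S[:,1],[10,90]),3): print(round(y,3),np.percentile(S[abs(S[:,1]-y)<.004,0],1))
    e=[np.percentile(S[abs(S[:,0]-x)<.006,1],[2,98]).mean() for x in(.55,.58,.61,.63)]; print(np.round(e,4))
rect(W,(500,80,640,130),.03,.042,'grip')
S=W[60:170,440:640].reshape(-1,3);S=S[(S[:,2]>.005)&(S[:,2]<.012)&(S[:,1]>.15)];print(cv2.minAreaRect((S[:,:2]*1000).astype(np.float32)))
S=W[130:215,205:430].reshape(-1,3);S=S[(S[:,2]>.009)&(S[:,2]<.016)];print(cv2.minAreaRect((S[:,:2]*1000).astype(np.float32)))
"
```

```text
A 3174 ((585.8269653320312, -68.00709533691406), (108.68683624267578, 44.55824279785156), 0.6822037100791931) near end 0.5323881109042536 y [-0.08909678 -0.0461503 ]
-0.081 0.5322622763887979
-0.065 0.5321630946710996
-0.049 0.5325172127359694
[-0.0682 -0.062  -0.0621 -0.066 ]
B 3251 ((584.6597900390625, 92.02741241455078), (111.0447006225586, 44.576759338378906), 1.1161900758743286) near end 0.529893784549381 y [0.06989056 0.11225975]
0.073 0.5307198407590142
0.089 0.5297363999612449
0.105 0.5296171289614405
[0.091  0.0862 0.0879 0.0918]
grip 1424 c [409.  294.8] size [119.8  14.8] ang 88.0 z [34.1 36.3 37.7] mean [409.  290.4  36.1]
((418.4261169433594, 283.1561584472656), (226.31907653808594, 60.815555572509766), 87.95609283447266)
((492.9178466796875, 10.017494201660156), (81.2448501586914, 250.7281951904297), 0.7860685586929321)
```

servo_tool(rows=[{"offset":[0,0.4,0],"yaw":0.05,"claw":0.3},{"offset":[0,0.8,0],"yaw":0.1,"claw":0.3},{"offset":[0,1.0,0],"yaw":0.15,"claw":0.3},{"offset":[0,1.0,0],"yaw":0.2,"claw":0.3},{"offset":[0,1.0,0],"yaw":0.25,"claw":0.3},{"offset":[0,1.0,0],"yaw":0.3,"claw":0.3},{"offset":[0,1.0,0],"yaw":0.35,"claw":0.3},{"offset":[0,1.0,0],"yaw":0.4,"claw":0.3},{"offset":[0,1.0,0],"yaw":0.46,"claw":0.3},{"offset":[0,1.0,0],"yaw":0.516,"claw":0.3},{"offset":[0,1.0,0],"yaw":0.516,"claw":0.3},{"offset":[0,1.0,0],"yaw":0.516,"claw":0.3}])

```text
time: 46.42
ee_pos: [0.4897, 0.1079, 0.2408]
tcp_rot: [-179.9, -0.8, 88.4]
wrist_force: [0.2, 0.4, -0.5]
opening: 0.0599
grasp_force: 0.0
```

```bash
python3 -c "
from t import go
go(.4087,.2965,.2,87.9)"
```

```text
t 46.4 pos [0.4897 0.1079 0.2408] rot [-179.89   -0.77   88.38] q [ 12.   -2.    1.6  93.5   0.8 103.6] F [ 0.2  0.4 -0.5] op 0.0599 -> offset [ 1.857 -0.862  0.434] yaw 0.0027
```

servo_tool(rows=[{"offset":[0.4,-0.15,0],"yaw":0.0027,"claw":0.3},{"offset":[0.8,-0.3,0],"yaw":0.0027,"claw":0.3},{"offset":[0.93,-0.43,0.2],"yaw":0.0027,"claw":0.3},{"offset":[0.93,-0.43,0.2],"yaw":0.0027,"claw":0.3}])

```text
time: 46.92
ee_pos: [0.4487, 0.2028, 0.2215]
tcp_rot: [-179.8, -0.7, 87.9]
wrist_force: [-0.4, 0.4, 0.7]
opening: 0.0597
grasp_force: 0.0
```

servo_tool(rows=[{"offset":[0.4,-0.2,0.1],"yaw":0,"claw":0.3},{"offset":[0.93,-0.43,0.4],"yaw":0,"claw":0.3},{"offset":[0.93,-0.43,0.9],"yaw":0,"claw":0.3},{"offset":[0.93,-0.43,0.9],"yaw":0,"claw":0.3},{"offset":[0.93,-0.43,0.9],"yaw":0,"claw":0.3}])

```text
time: 47.55
ee_pos: [0.4116, 0.2977, 0.1362]
tcp_rot: [180.0, -0.8, 87.6]
wrist_force: [0.7, 0.1, 0.6]
opening: 0.0602
grasp_force: 0.0
```

```bash
python3 -c "
from m import *
from t import go
W=save('wrist','w16')[1]
S2=W.copy(); S2[~((abs(W[...,0]-.409)<.06)&(abs(W[...,1]-.297)<.08))]=np.nan
rect(S2,(0,0,640,400),.032,.040,'grip')
S2=W.copy(); S2[~((abs(W[...,0]-.418)<.06)&(abs(W[...,1]-.297)<.15))]=np.nan
rect(S2,(0,0,640,400),.005,.012,'bar')
go(.4088,.2965,.034,87.9)"
```

```text
grip 3034 c [408.9 296.6] size [119.1  13.9] ang 88.0 z [34.8 36.2 37.3] mean [409.3 300.9  36.1]
bar 19059 c [419.1 295.6] size [249.8  60.6] ang 87.8 z [7.2 8.3 9.4] mean [421.5 313.7   8.3]
t 47.6 pos [0.412  0.2978 0.1367] rot [179.92  -0.88  87.59] q [ 35.5  -2.  -10.   81.5   0.6 127.9] F [0.7 0.7 1.3] op 0.0598 -> offset [-0.031 -0.032  1.026] yaw -0.0017
```

servo_tool(rows=[{"offset":[-0.03,-0.03,0.3],"yaw":-0.0017,"claw":0.4},{"offset":[-0.03,-0.03,0.6],"yaw":-0.0017,"claw":0.4},{"offset":[-0.03,-0.03,0.85],"yaw":-0.0017,"claw":0.4},{"offset":[-0.03,-0.03,0.97],"yaw":-0.0017,"claw":0.4},{"offset":[-0.03,-0.03,0.97],"yaw":-0.0017,"claw":0.4}], squeeze=70)

```text
time: 48.22
ee_pos: [0.408, 0.2963, 0.0378]
tcp_rot: [-180.0, -0.8, 87.9]
wrist_force: [0.3, -1.6, 0.1]
opening: 0.0515
grasp_force: 0.0
```

```bash
python3 -c "
from t import go
go(.4088,.2965,.034,87.9)"
```

```text
t 48.2 pos [0.408  0.2963 0.0378] rot [-179.97   -0.8    87.91] q [ 35.7  -0.2 -19.2  70.5   0.6 127.7] F [ 0.3 -1.6  0.1] op 0.0515 -> offset [0.002 0.008 0.038] yaw 0.0001
```

servo_tool(rows=[{"offset":[0,0.008,0.02],"yaw":0,"claw":0.5},{"offset":[0,0.008,0.02],"yaw":0,"claw":0.7},{"offset":[0,0.008,0.02],"yaw":0,"claw":1.0},{"offset":[0,0.008,0.02],"yaw":0,"claw":1.0},{"offset":[0,0.008,0.02],"yaw":0,"claw":1.0},{"offset":[0,0.008,0.02],"yaw":0,"claw":1.0}])

```text
time: 48.98
ee_pos: [0.4088, 0.2967, 0.036]
tcp_rot: [180.0, -0.8, 87.9]
wrist_force: [-0.1, -1.7, 6.2]
opening: 0.0126
grasp_force: 70.4
```

servo_tool(rows=[{"offset":[0,0,-0.1],"yaw":0,"claw":1.0},{"offset":[0,0,-0.25],"yaw":0,"claw":1.0},{"offset":[0,0,-0.5],"yaw":0,"claw":1.0},{"offset":[0,0,-0.8],"yaw":0,"claw":1.0},{"offset":[0,0,-0.8],"yaw":0,"claw":1.0}])

```text
time: 49.6
ee_pos: [0.4093, 0.2961, 0.1177]
tcp_rot: [179.9, -0.9, 87.9]
wrist_force: [-0.4, -0.4, -4.3]
opening: 0.0126
grasp_force: 69.1
```

```bash
python3 -c "
from t import *
go(.484,.0097,.115,91)
save('scene','s17')"
```

```text
t 49.6 pos [0.4093 0.2961 0.1177] rot [179.86  -0.93  87.94] q [ 35.5  -2.3 -12.3  79.3   0.7 127.6] F [-0.4 -0.4 -4.3] op 0.0126 -> offset [-2.836  0.849 -0.017] yaw -0.017
```

View pics/s17.png

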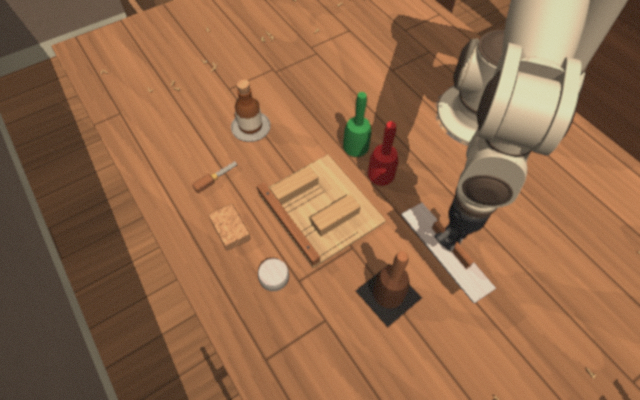

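The straightedge is held level. Blank B at (335,212) looks clear of the fence and may have been knocked, so I'm measuring.

```bash
cat > bl.py <<'E'
from m import *
def blanks(n,name):
    W=save(n,name)[1]
    m=((W[...,2]>.044)&(W[...,2]<.053)&(W[...,0]>.43)&(W[...,0]<.647)&(abs(W[...,1]-.01)<.14)).astype(np.uint8)
    m=cv2.morphologyEx(m,cv2.MORPH_OPEN,np.ones((3,3),np.uint8))
    k,l,s,c=cv2.connectedComponentsWithStats(m)
    for i in range(1,k):
        if s[i,4]>150:
            Q=W[l==i]; print(name,s[i],cv2.minAreaRect((Q[:,:2]*1000).astype(np.float32)),'x',np.percentile(Q[:,0],[1,99]).round(4),'y',np.percentile(Q[:,1],[1,99]).round(4))
E
python3 -c "
from bl import *
blanks('top','t18'); blanks('scene','s18')"
```

```text
t18 [347 164  20  45 716] ((588.9871215820312, -68.09551239013672), (114.7086410522461, 44.1796989440918), 0.6888299584388733) x [0.5331 0.6438] y [-0.0898 -0.0465]
t18 [297 179  19  47 781] ((551.8887329101562, 60.955039978027344), (119.97267150878906, 43.812744140625), 0.6152728796005249) x [0.4939 0.6103] y [0.0394 0.0826]
s18 [273 168  45  31 625] ((589.7742919921875, -67.27926635742188), (114.62393188476562, 46.45206832885742), 1.4556450843811035) x [0.5351 0.6458] y [-0.0877 -0.0445]
s18 [312 195  48  35 758] ((553.8460693359375, 62.80796813964844), (120.24939727783203, 46.13594055175781), 0.6453797221183777) x [0.4955 0.6127] y [0.041  0.0843]
```

Confirmed: blank B was knocked to (552, 61) mm. I'll set the straightedge back down and mend B first.

servo_tool(rows=[{"offset":[0,0,0.3],"yaw":0,"claw":1.0},{"offset":[0,0,0.6],"yaw":0,"claw":1.0},{"offset":[0,0,0.77],"yaw":0,"claw":1.0},{"offset":[0,0,0.81],"yaw":0,"claw":1.0},{"offset":[0,0,0.81],"yaw":0,"claw":1.0},{"offset":[0,0,0.81],"yaw":0,"claw":0.7},{"offset":[0,0,0.81],"yaw":0,"claw":0.5},{"offset":[0,0,0.81],"yaw":0,"claw":0.4},{"offset":[0,0,0.81],"yaw":0,"claw":0.4},{"offset":[0,0,0.4],"yaw":0,"claw":0.4},{"offset":[0,0,0],"yaw":0,"claw":0.2},{"offset":[0,0,0],"yaw":0,"claw":0.2}])

```text
time: 51.25
ee_pos: [0.4097, 0.2963, 0.1183]
tcp_rot: [179.8, -1.0, 87.9]
wrist_force: [0.1, 1.0, -1.0]
opening: 0.0684
grasp_force: 0.0
```

servo_tool(rows=[{"offset":[-0.4,0.3,-0.4],"yaw":-0.05,"claw":0.1},{"offset":[-0.8,0.6,-0.8],"yaw":-0.1,"claw":0.1},{"offset":[-1.0,0.7,-0.9],"yaw":-0.15,"claw":0.1},{"offset":[-1.0,0.7,-0.9],"yaw":-0.2,"claw":0.1},{"offset":[-1.0,0.7,-0.9],"yaw":-0.25,"claw":0.1},{"offset":[-1.0,0.7,-0.9],"yaw":-0.3,"claw":0.1},{"offset":[-1.0,0.7,-0.9],"yaw":-0.35,"claw":0.1},{"offset":[-1.0,0.7,-0.9],"yaw":-0.4,"claw":0.1},{"offset":[-1.0,0.7,-0.9],"yaw":-0.46,"claw":0.1},{"offset":[-1.0,0.7,-0.9],"yaw":-0.516,"claw":0.1},{"offset":[-1.0,0.7,-0.9],"yaw":-0.516,"claw":0.1}])

```text
time: 52.62
ee_pos: [0.4745, 0.1916, 0.2027]
tcp_rot: [179.2, -0.1, -179.2]
wrist_force: [-1.3, -0.1, -0.2]
opening: 0.0767
grasp_force: 0.0
```

```bash
python3 -c "
from bl import *
from t import go
blanks('top','t19'); go(.5525,.0615,.2,-179.2)"
```

```text
t19 [347 164  20  45 738] ((589.2850341796875, -67.74746704101562), (114.27106475830078, 44.15512466430664), 1.2472683191299438) x [0.5336 0.6447] y [-0.0899 -0.0464]
t19 [297 179  19  47 778] ((552.0532836914062, 61.050376892089844), (119.4120101928711, 43.970001220703125), 0.7575531005859375) x [0.4938 0.6107] y [0.0395 0.0827]
t 52.7 pos [0.4746 0.1916 0.2028] rot [ 1.7924e+02 -7.0000e-02 -1.7940e+02] q [21.6 -1.2 -1.9 89.1  0.7 21. ] F [-0.4 -0.6  0.1] op 0.0769 -> offset [-0.766 -1.31   0.01 ] yaw -0.0011
```

servo_tool(rows=[{"offset":[-0.3,-0.4,0],"yaw":0,"claw":0.1},{"offset":[-0.6,-0.8,0],"yaw":0,"claw":0.1},{"offset":[-0.76,-1.0,0],"yaw":0,"claw":0.1},{"offset":[-0.76,-1.0,0],"yaw":0,"claw":0.1}])

```text
time: 53.18
ee_pos: [0.5527, 0.0915, 0.2013]
tcp_rot: [179.2, -0.1, -179.5]
wrist_force: [1.0, 0.3, 0.6]
opening: 0.077
grasp_force: 0.0
```

servo_tool(rows=[{"offset":[0,-0.3,0],"yaw":0,"claw":0.1},{"offset":[0,-0.3,0.4],"yaw":0,"claw":0.1},{"offset":[0,-0.3,0.5],"yaw":0,"claw":0.1},{"offset":[0,-0.3,0.5],"yaw":0,"claw":0.1},{"offset":[0,-0.3,0.5],"yaw":0,"claw":0.1}])

```text
time: 53.8
ee_pos: [0.5529, 0.064, 0.1532]
tcp_rot: [179.2, 0.1, -179.2]
wrist_force: [0.9, -0.3, 0.2]
opening: 0.0769
grasp_force: 0.0
```

```bash
python3 -c "
from bl import *
from t import go
blanks('wrist','w19'); go(.5525,.0615,.042,-179.1)"
```

```text
w19 [ 281  126   62  156 9051] ((552.2228393554688, 60.88371276855469), (119.4174575805664, 43.44069290161133), 0.6646136045455933) x [0.4935 0.6101] y [0.0396 0.082 ]
w19 [ 108  179   72  131 6781] ((585.9705810546875, -67.6972885131836), (108.92227935791016, 44.972023010253906), 0.6797395944595337) x [0.5322 0.6364] y [-0.0893 -0.046 ]
t 53.9 pos [0.553  0.0639 0.1532] rot [ 1.7921e+02  9.0000e-02 -1.7917e+02] q [ 6.2  4.9 -1.1 83.9  0.8  5.4] F [ 0.6 -0.2  0.2] op 0.0769 -> offset [ 0.007 -0.04   1.112] yaw -0.0004
```

servo_tool(rows=[{"offset":[0,-0.035,0.4],"yaw":0,"claw":0.1},{"offset":[0,-0.035,0.7],"yaw":0,"claw":0.1},{"offset":[0,-0.035,0.7],"yaw":0,"claw":0.1}])

```text
time: 54.22
ee_pos: [0.5515, 0.061, 0.0805]
tcp_rot: [179.2, -0.2, -179.2]
wrist_force: [-0.4, 0.9, -0.7]
opening: 0.0771
grasp_force: 0.0
```

servo_tool(rows=[{"offset":[0,-0.01,0.25],"yaw":0,"claw":0.1},{"offset":[0,-0.01,0.41],"yaw":0,"claw":0.1},{"offset":[0,-0.01,0.41],"yaw":0,"claw":0.1},{"offset":[0,-0.01,0.41],"yaw":0,"claw":0.35},{"offset":[0,-0.01,0.41],"yaw":0,"claw":0.6},{"offset":[0,-0.01,0.41],"yaw":0,"claw":0.8},{"offset":[0,-0.01,0.41],"yaw":0,"claw":0.8},{"offset":[0,-0.01,0.41],"yaw":0,"claw":0.8}], squeeze=50)

```text
time: 55.22
ee_pos: [0.5532, 0.0606, 0.0421]
tcp_rot: [179.2, 0.1, -179.2]
wrist_force: [-0.8, 1.1, 5.0]
opening: 0.0433
grasp_force: 52.0
```

servo_tool(rows=[{"offset":[0,0,-0.1],"yaw":0,"claw":0.8},{"offset":[0,0,-0.2],"yaw":0,"claw":0.8},{"offset":[-0.12,0.15,-0.2],"yaw":0,"claw":0.8},{"offset":[-0.25,0.3,-0.2],"yaw":0,"claw":0.8},{"offset":[-0.25,0.3,-0.2],"yaw":0,"claw":0.8},{"offset":[-0.25,0.3,-0.2],"yaw":0,"claw":0.8}])

```text
time: 55.98
ee_pos: [0.5769, 0.0907, 0.0608]
tcp_rot: [179.2, -0.1, -179.2]
wrist_force: [-0.5, -1.1, -2.7]
opening: 0.0432
grasp_force: 51.1
```

```bash
python3 -c "
from t import go
go(.578,.0914,.0425,-179)
"
```

```text
t 56.0 pos [0.5769 0.0907 0.0608] rot [ 1.7923e+02 -7.0000e-02 -1.7915e+02] q [ 8.6 10.2 -5.5 74.3  0.8  7.7] F [-0.5 -1.1 -2.7] op 0.0432 -> offset [-0.012  0.004  0.183] yaw -0.0009
```

servo_tool(rows=[{"offset":[0,0.004,0.1],"yaw":-0.001,"claw":0.8},{"offset":[0,0.004,0.185],"yaw":-0.001,"claw":0.8},{"offset":[-0.04,0.004,0.185],"yaw":-0.001,"claw":0.8},{"offset":[-0.09,0.004,0.185],"yaw":-0.001,"claw":0.8},{"offset":[-0.12,0.004,0.185],"yaw":-0.001,"claw":0.8},{"offset":[-0.12,0.004,0.185],"yaw":-0.001,"claw":0.8}])

```text
time: 56.72
ee_pos: [0.5892, 0.0913, 0.0424]
tcp_rot: [179.2, -0.0, -179.0]
wrist_force: [-0.3, -0.1, -1.0]
opening: 0.0431
grasp_force: 51.5
```

servo_tool(rows=[{"offset":[-0.015,0,0],"yaw":0,"claw":0.8},{"offset":[-0.025,0,0],"yaw":0,"claw":0.8},{"offset":[-0.025,0,0],"yaw":0,"claw":0.8}])

```text
time: 57.1
ee_pos: [0.59, 0.0914, 0.0424]
tcp_rot: [179.2, -0.2, -179.0]
wrist_force: [-9.1, -0.4, 3.5]
opening: 0.043
grasp_force: 52.0
```

Butted. I'll release, retreat and check.

servo_tool(rows=[{"offset":[-0.01,0,0],"yaw":0,"claw":0.8},{"offset":[0.01,0,0],"yaw":0,"claw":0.45},{"offset":[0.01,0,0],"yaw":0,"claw":0.25},{"offset":[0.01,0,0],"yaw":0,"claw":0.2},{"offset":[0.01,0,0],"yaw":0,"claw":0.2},{"offset":[0.01,0,-0.3],"yaw":0,"claw":0.2},{"offset":[0.01,0,-0.7],"yaw":0,"claw":0.2},{"offset":[0.01,0,-1.0],"yaw":0,"claw":0.2},{"offset":[0.01,0,-1.0],"yaw":0,"claw":0.2}])

```text
time: 58.22
ee_pos: [0.5919, 0.0902, 0.1455]
tcp_rot: [179.2, 0.3, -179.0]
wrist_force: [0.3, 0.6, -0.9]
opening: 0.0681
grasp_force: 0.0
```

servo_tool(rows=[{"offset":[0.4,0.4,-0.4],"yaw":0.05,"claw":0.2},{"offset":[0.8,0.8,-0.6],"yaw":0.1,"claw":0.2},{"offset":[1.0,1.0,-0.6],"yaw":0.15,"claw":0.2},{"offset":[1.0,1.0,-0.6],"yaw":0.2,"claw":0.3},{"offset":[1.0,1.0,-0.6],"yaw":0.25,"claw":0.3},{"offset":[1.0,1.0,-0.6],"yaw":0.3,"claw":0.3},{"offset":[1.0,1.0,-0.6],"yaw":0.35,"claw":0.3},{"offset":[1.0,1.0,-0.6],"yaw":0.4,"claw":0.3},{"offset":[1.0,1.0,-0.6],"yaw":0.46,"claw":0.3},{"offset":[1.0,1.0,-0.6],"yaw":0.516,"claw":0.3},{"offset":[1.0,1.0,-0.6],"yaw":0.516,"claw":0.3}])

```text
time: 59.6
ee_pos: [0.4887, 0.1874, 0.203]
tcp_rot: [-179.9, -0.7, 88.2]
wrist_force: [-0.3, 0.2, 0.9]
opening: 0.0597
grasp_force: 0.0
```

```bash
python3 -c "
from bl import *
from t import go
blanks('top','t20'); W=save('wrist','w20')[1]
S2=W.copy(); S2[~((abs(W[...,0]-.409)<.06)&(abs(W[...,1]-.297)<.08))]=np.nan
rect(S2,(0,0,640,400),.032,.040,'grip')
go(.4088,.2965,.13,87.9)"
```

```text
t20 [347 164  20  45 737] ((589.4490356445312, -68.07159423828125), (114.86083984375, 43.75138854980469), 0.9191608428955078) x [0.5333 0.6458] y [-0.0893 -0.0465]
t20 [285 166  18  46 745] ((587.5413818359375, 91.764892578125), (43.557647705078125, 117.77264404296875), 89.01488494873047) x [0.5307 0.6452] y [0.0703 0.1132]
grip 2356 c [406.7 294. ] size [116.3  15.4] ang 88.1 z [34.2 36.2 37.6] mean [407.5 296.3  36.1]
t 59.7 pos [0.4888 0.1874 0.2033] rot [-179.9    -0.76   88.36] q [ 20.6   0.4  -0.2  89.2   0.7 112.3] F [ 0.  0. -1.] op 0.0597 -> offset [ 1.058 -0.829  0.749] yaw 0.0025
```

servo_tool(rows=[{"offset":[0.4,-0.3,0],"yaw":0.0025,"claw":0.3},{"offset":[0.8,-0.6,0.1],"yaw":0.0025,"claw":0.3},{"offset":[1.0,-0.82,0.3],"yaw":0.0025,"claw":0.3},{"offset":[1.0,-0.82,0.7],"yaw":0.0025,"claw":0.3},{"offset":[1.0,-0.82,0.7],"yaw":0.0025,"claw":0.3},{"offset":[1.0,-0.82,0.7],"yaw":0.0025,"claw":0.3}])

```text
time: 60.45
ee_pos: [0.4106, 0.291, 0.1367]
tcp_rot: [-180.0, -0.8, 87.7]
wrist_force: [0.5, 0.5, -0.3]
opening: 0.0596
grasp_force: 0.0
```

```bash
python3 -c "
from m import *
from t import go
W=save('wrist','w21')[1]
S2=W.copy(); S2[~((abs(W[...,0]-.409)<.06)&(abs(W[...,1]-.297)<.08))]=np.nan
rect(S2,(0,0,640,400),.032,.040,'grip')
go(.4088,.2965,.037,87.9)"
```

```text
grip 2966 c [406.1 296. ] size [118.9  13.4] ang 87.9 z [35.  36.2 37.3] mean [406.5 300.   36.2]
t 60.5 pos [0.411  0.2911 0.1371] rot [179.97  -0.84  87.7 ] q [ 35.   -2.6 -10.5  81.6   0.7 127.3] F [ 1.  -0.3  0.3] op 0.0594 -> offset [ 0.038 -0.024  1.002] yaw -0.0011
```

servo_tool(rows=[{"offset":[0.038,-0.05,0.3],"yaw":-0.0011,"claw":0.4},{"offset":[0.038,-0.05,0.6],"yaw":-0.0011,"claw":0.4},{"offset":[0.038,-0.05,0.85],"yaw":-0.0011,"claw":0.4},{"offset":[0.038,-0.05,0.99],"yaw":-0.0011,"claw":0.4},{"offset":[0.038,-0.05,0.99],"yaw":-0.0011,"claw":0.4}], squeeze=70)

```text
time: 61.12
ee_pos: [0.4055, 0.2962, 0.0367]
tcp_rot: [-179.9, -0.8, 87.9]
wrist_force: [-0.5, 0.2, 0.2]
opening: 0.0514
grasp_force: 0.0
```

servo_tool(rows=[{"offset":[0,0,0.02],"yaw":0,"claw":0.5},{"offset":[0,0,0.02],"yaw":0,"claw":0.7},{"offset":[0,0,0.02],"yaw":0,"claw":1.0},{"offset":[0,0,0.02],"yaw":0,"claw":1.0},{"offset":[0,0,0.02],"yaw":0,"claw":1.0},{"offset":[0,0,0.02],"yaw":0,"claw":1.0}])

```text
time: 61.88
ee_pos: [0.4059, 0.2967, 0.0356]
tcp_rot: [180.0, -0.8, 87.9]
wrist_force: [0.4, -0.0, 6.4]
opening: 0.0125
grasp_force: 70.4
```

servo_tool(rows=[{"offset":[0,0,-0.1],"yaw":0,"claw":1.0},{"offset":[0,0,-0.25],"yaw":0,"claw":1.0},{"offset":[0,0,-0.5],"yaw":0,"claw":1.0},{"offset":[0,0,-0.8],"yaw":0,"claw":1.0},{"offset":[0,0,-0.8],"yaw":0,"claw":1.0}])

```text
time: 62.5
ee_pos: [0.4064, 0.2961, 0.1172]
tcp_rot: [179.9, -0.9, 87.9]
wrist_force: [0.1, -0.7, -4.4]
opening: 0.0126
grasp_force: 69.1
```

```bash
python3 -c "
from bl import *
from t import *
go(.482,.0097,.115,91)
blanks('top','t22'); blanks('scene','s22')"
```

```text
t 62.5 pos [0.4064 0.2961 0.1172] rot [179.86  -0.93  87.87] q [ 35.7  -2.6 -12.7  79.2   0.7 127.9] F [ 0.1 -0.7 -4.4] op 0.0126 -> offset [-2.834  0.862 -0.022] yaw -0.0174
t22 [347 164  20  44 733] ((589.7560424804688, -68.12892150878906), (114.65966796875, 44.35637283325195), 0.9535236358642578) x [0.5336 0.6452] y [-0.0898 -0.0464]
t22 [285 166  18  46 743] ((587.2487182617188, 91.78195190429688), (43.46638488769531, 117.80195617675781), 89.02271270751953) x [0.5298 0.6445] y [0.0704 0.1131]
s22 [273 167  45  31 634] ((590.2969970703125, -66.39474487304688), (113.23992919921875, 46.58125686645508), 0.25997716188430786) x [0.5352 0.6458] y [-0.0888 -0.0443]
s22 [307 212  48  35 748] ((588.0512084960938, 93.10469818115234), (117.22633361816406, 44.74633026123047), 1.3242402076721191) x [0.5321 0.6446] y [0.0718 0.115 ]
```

servo_tool(rows=[{"offset":[-0.2,0.1,0],"yaw":0,"claw":1.0},{"offset":[-0.45,0.23,0],"yaw":-0.005,"claw":1.0},{"offset":[-0.7,0.36,0],"yaw":-0.01,"claw":1.0},{"offset":[-0.93,0.475,0],"yaw":-0.0174,"claw":1.0},{"offset":[-0.93,0.475,0],"yaw":-0.0174,"claw":1.0}])

```text
time: 63.22
ee_pos: [0.4491, 0.1992, 0.1116]
tcp_rot: [-179.9, -0.7, 90.9]
wrist_force: [-0.7, -0.4, -4.3]
opening: 0.0127
grasp_force: 69.0
```

servo_tool(rows=[{"offset":[-0.25,0.03,0],"yaw":0,"claw":1.0},{"offset":[-0.5,0.05,0],"yaw":0,"claw":1.0},{"offset":[-0.75,0.08,0],"yaw":0,"claw":1.0},{"offset":[-0.95,0.1,0],"yaw":0,"claw":1.0}])

```text
time: 63.72
ee_pos: [0.4604, 0.1054, 0.1108]
tcp_rot: [-179.9, -0.8, 91.0]
wrist_force: [-0.5, 0.6, -3.3]
opening: 0.0124
grasp_force: 69.0
```

servo_tool(rows=[{"offset":[-0.25,0.05,0],"yaw":0,"claw":1.0},{"offset":[-0.5,0.1,0],"yaw":0,"claw":1.0},{"offset":[-0.75,0.15,0],"yaw":0,"claw":1.0},{"offset":[-0.96,0.17,0],"yaw":0,"claw":1.0},{"offset":[-0.96,0.17,0],"yaw":0,"claw":1.0},{"offset":[-0.96,0.17,0],"yaw":0,"claw":1.0}])

```text
time: 64.47
ee_pos: [0.4793, 0.0108, 0.11]
tcp_rot: [-179.9, -0.8, 91.0]
wrist_force: [-0.5, -0.6, -4.0]
opening: 0.0126
grasp_force: 69.0
```

```bash
python3 -c "
from m import *
from t import *
go(.483,.0097,.056,91)
T=save('top','t23')[1]
W=save('wrist','w23')[1]
p=np.load('pics/w23.npz')['p']
for n,S in(('T',T),('W',W)):
  for z0,z1 in((.076,.1),(.105,.13)):
    S2=S.copy(); S2[~((abs(S[...,0]-.49)<.06)&(abs(S[...,1]-.01)<.15))]=np.nan
    try: rect(S2,(0,0,640,400),z0,z1,n)
    except Exception: print('none')
"
```

```text
t 64.5 pos [0.4793 0.0108 0.11  ] rot [-179.93   -0.8    91.01] q [  0.9  -5.  -15.7  79.3   0.8  89.8] F [-0.5 -0.6 -4. ] op 0.0126 -> offset [-0.02   0.037  0.54 ] yaw 0.0
T 699 c [486.8 100.4] size [60.7 69.9] ang 1.0 z [80.  83.  86.1] mean [485.9 101.5  83. ]
T 12 c [477.6  67.6] size [ 2.4 12.4] ang 88.9 z [108.7 110.7 113.1] mean [477.7  67.6 110.8]
W 30181 c [488.   40.8] size [ 60.4 173.7] ang 1.3 z [81.8 82.9 84. ] mean [489.2  75.3  83. ]
W 9014 c [479.4  22.7] size [91.2 46.6] ang 70.6 z [109.3 110.9 125.7] mean [478.1  25.7 112.7]
```

View pics/w23.png

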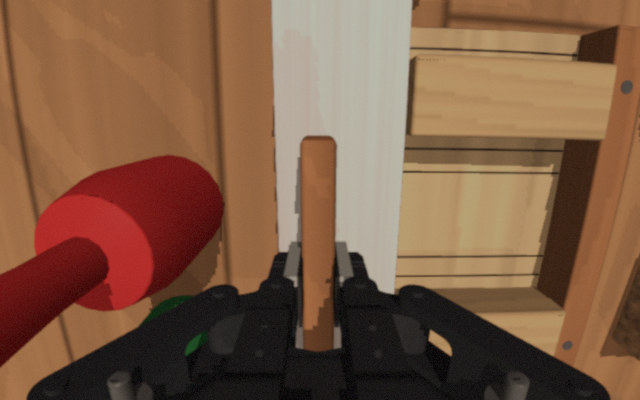

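The bar (columns 275–410) is held level and parallel just short of the blanks' near ends (column 412). I'll lower it and slide it up to them.

servo_tool(rows=[{"offset":[-0.02,0.037,0.2],"yaw":0,"claw":1.0},{"offset":[-0.02,0.037,0.4],"yaw":0,"claw":1.0},{"offset":[-0.02,0.037,0.54],"yaw":0,"claw":1.0},{"offset":[-0.02,0.037,0.6],"yaw":0,"claw":1.0},{"offset":[-0.02,0.037,0.62],"yaw":0,"claw":1.0},{"offset":[-0.02,0.037,0.62],"yaw":0,"claw":1.0}])

```text
time: 65.32
ee_pos: [0.4837, 0.0091, 0.0491]
tcp_rot: [180.0, -0.8, 91.0]
wrist_force: [0.7, -0.3, -4.0]
opening: 0.0126
grasp_force: 69.0
```

```bash
python3 -c "
from m import *
from t import *
go(.489,.0097,.048,91)
W=save('wrist','w24')[1]
S2=W.copy(); S2[~((abs(W[...,0]-.49)<.036)&(abs(W[...,1]-.01)<.15))]=np.nan
rect(S2,(0,0,640,400),.0165,.026,'bar')
for y in(.075,.09,.105):
  m=(abs(W[...,1]-y)<.004)&(abs(W[...,0]-.53)<.05)
  b=W[m&(W[...,2]<.026)&(W[...,2]>.0175)]; t=W[m&(W[...,2]>.045)&(W[...,2]<.052)]
  print(y,'bar edge',np.percentile(b[:,0],99),'blank end',np.percentile(t[:,0],1))
"
```

```text
t 65.3 pos [0.4837 0.0091 0.0491] rot [179.97  -0.78  91.  ] q [  0.7  -3.  -20.6  72.3   0.8  89.7] F [ 0.7 -0.3 -4. ] op 0.0126 -> offset [0.005 0.053 0.011] yaw 0.0
bar 29848 c [492.5  38.7] size [ 60.4 173.5] ang 1.3 z [20.7 21.8 22.8] mean [493.7  73.9  21.8]
0.075 bar edge 0.5296914712004234 blank end 0.5296802543747916
0.09 bar edge 0.5296717595919229 blank end 0.5292763294209814
0.105 bar edge 0.5293599283774817 blank end 0.5290542389693227
```

servo_tool(rows=[{"offset":[0.005,0,0.012],"yaw":0,"claw":1.0},{"offset":[0.005,0.03,0.014],"yaw":0,"claw":1.0},{"offset":[0.005,0.055,0.014],"yaw":0,"claw":1.0},{"offset":[0.005,0.065,0.014],"yaw":0,"claw":1.0},{"offset":[0.005,0.065,0.014],"yaw":0,"claw":1.0}])

```text
time: 66.0
ee_pos: [0.4901, 0.0097, 0.0475]
tcp_rot: [180.0, -0.8, 91.0]
wrist_force: [-4.3, 1.0, 4.0]
opening: 0.0125
grasp_force: 70.2
```

servo_tool(rows=[{"offset":[0,0.01,0],"yaw":0,"claw":1.0},{"offset":[0,0.01,0],"yaw":0,"claw":1.0}])

```text
time: 66.25
ee_pos: [0.4908, 0.0097, 0.0476]
tcp_rot: [-180.0, -0.8, 91.0]
wrist_force: [-3.7, -0.9, 5.5]
opening: 0.0128
grasp_force: 70.4
```

servo_tool(rows=[{"offset":[0,0.01,0],"yaw":0,"claw":1.0},{"offset":[0,0.01,0],"yaw":0,"claw":1.0}])

```text
time: 66.5
ee_pos: [0.4917, 0.0097, 0.0476]
tcp_rot: [-180.0, -0.8, 91.0]
wrist_force: [-6.3, -1.2, 6.0]
opening: 0.0126
grasp_force: 70.5
```

servo_tool(rows=[{"offset":[0,0.01,0],"yaw":0,"claw":1.0},{"offset":[0,0.01,0],"yaw":0,"claw":1.0}])

```text
time: 66.75
ee_pos: [0.4918, 0.0098, 0.0475]
tcp_rot: [-179.9, -0.8, 91.0]
wrist_force: [-10.6, 0.7, 10.1]
opening: 0.0125
grasp_force: 71.0
```

servo_tool(rows=[{"offset":[0,0.01,0],"yaw":0,"claw":1.0},{"offset":[0,0.01,0],"yaw":0,"claw":1.0}])

```text
time: 67.0
ee_pos: [0.4919, 0.0097, 0.0475]
tcp_rot: [-179.8, -0.8, 91.0]
wrist_force: [-16.9, -0.3, 14.4]
opening: 0.0126
grasp_force: 71.6
```

Firm stop. Releasing gently, rising and checking.

servo_tool(rows=[{"offset":[0,-0.015,0],"yaw":0,"claw":1.0},{"offset":[0,-0.015,0],"yaw":0,"claw":0.8},{"offset":[0,-0.015,0],"yaw":0,"claw":0.65},{"offset":[0,-0.015,0],"yaw":0,"claw":0.55},{"offset":[0,-0.015,0],"yaw":0,"claw":0.5},{"offset":[0,-0.015,0],"yaw":0,"claw":0.5},{"offset":[0,-0.015,-0.2],"yaw":0,"claw":0.5},{"offset":[0,-0.015,-0.6],"yaw":0,"claw":0.5},{"offset":[0,-0.015,-1.0],"yaw":0,"claw":0.4},{"offset":[0,-0.015,-1.0],"yaw":0,"claw":0.4}])

```text
time: 68.25
ee_pos: [0.494, 0.0084, 0.1504]
tcp_rot: [179.7, -0.8, 91.0]
wrist_force: [-0.6, 0.2, 0.2]
opening: 0.0516
grasp_force: 0.0
```

servo_tool(rows=[{"offset":[-0.4,-0.2,-0.4],"yaw":0,"claw":0.4},{"offset":[-0.8,-0.3,-0.8],"yaw":0,"claw":0.4},{"offset":[-1.0,-0.3,-1.0],"yaw":0,"claw":0.4},{"offset":[-1.0,-0.3,-1.0],"yaw":0,"claw":0.4},{"offset":[-1.0,-0.3,-1.0],"yaw":0,"claw":0.4}])

```text
time: 68.88
ee_pos: [0.464, -0.093, 0.2443]
tcp_rot: [-179.9, -0.8, 91.0]
wrist_force: [-0.3, -0.3, -0.4]
opening: 0.0516
grasp_force: 0.0
```

```bash
cat > chk.py <<'E'
from bl import *
from t import go
import sys
k=sys.argv[1]; go(.5,0,.3,90)
blanks('top','tc'+k); blanks('wrist','wc'+k)
for n in('tc','wc'):
    W=np.load(f'pics/{n}{k}.npz')['W']
    S2=W.copy(); S2[~((W[...,0]>.42)&(W[...,0]<.526)&(abs(W[...,1]-.01)<.16))]=np.nan
    rect(S2,(0,0,640,400),.0175,.024,n+' bar'); rect(S2,(0,0,640,400),.042,.054,n+' grip')
    for y in(-.08,-.055,.08,.1):
        m=(abs(W[...,1]-y)<.005)&(abs(W[...,0]-.53)<.06); b=W[m&(W[...,2]<.024)&(W[...,2]>.0165)]; t=W[m&(W[...,2]>.045)&(W[...,2]<.052)]
        if len(b) and len(t): print(y,'bar far edge',np.percentile(b[:,0],98).round(4),'near',np.percentile(b[:,0],2).round(4),'blank end',np.percentile(t[:,0],2).round(4))
W=np.load(f'pics/tc{k}.npz')['W']
for f,x,y,z0,z1 in (('bottle',.5785,-.324,.15,.18),('mallet',.56,.286,.195,.22)):
    Q=W[(np.hypot(W[...,0]-x,W[...,1]-y)<.05)&(W[...,2]>z0)&(W[...,2]<z1)]; print(f,len(Q),cv2.minEnclosingCircle((Q[:,:2]*1000).astype(np.float32)))
E
python3 chk.py 1
```

```text
t 68.9 pos [ 0.464  -0.093   0.2443] rot [-179.88   -0.82   90.99] q [-11.8  -5.4  -1.3  94.4   0.8  77.2] F [-0.3 -0.3 -0.4] op 0.0516 -> offset [ 0.932  0.375 -0.544] yaw 0.0055
tc1 [347 164  20  45 734] ((589.4263916015625, -68.19962310791016), (114.90414428710938, 44.418601989746094), 1.2710180282592773) x [0.5333 0.6454] y [-0.0897 -0.0466]
tc1 [285 166  18  45 746] ((588.45458984375, 91.73607635498047), (43.48004150390625, 116.37037658691406), 89.40023040771484) x [0.5311 0.6453] y [0.0703 0.1133]
tc1 [304 222  48   7 251] ((490.84716796875, 8.725818634033203), (14.139973640441895, 117.82235717773438), 0.4320424497127533) x [0.4838 0.4978] y [-0.0498  0.0675]
wc1 [ 395    0  127   19 2045] ((588.2372436523438, 74.92909240722656), (117.90538024902344, 16.11937713623047), 3.160090923309326) x [0.5302 0.646 ] y [0.0689 0.0848]
wc1 [ 341   12   19  132 1983] ((490.5425720214844, 9.060066223144531), (14.49868392944336, 118.48707580566406), 0.5655681490898132) x [0.4832 0.4975] y [-0.0491  0.0671]
wc1 [ 387  141  116   45 4894] ((589.250244140625, -68.10999298095703), (115.5317077636
[... 258 characters left out ...]
mean [490.4   8.7  48.4]
-0.08 bar far edge 0.5306 near 0.4733 blank end 0.5333
-0.055 bar far edge 0.5313 near 0.4718 blank end 0.5217
0.08 bar far edge 0.5278 near 0.4709 blank end 0.5309
0.1 bar far edge 0.5284 near 0.4714 blank end 0.531
wc bar 8600 c [497.9 -14.1] size [ 56.4 204.9] ang 0.1 z [19.  20.3 21.6] mean [499.7 -12.6  20.3]
wc grip 2010 c [490.5   9.1] size [ 14.5 118.5] ang 0.6 z [46.4 48.1 49.4] mean [490.2  10.9  48. ]
-0.08 bar far edge 0.5309 near 0.4729 blank end 0.5323
-0.055 bar far edge 0.5312 near 0.4722 blank end 0.5316
0.08 bar far edge 0.5289 near 0.471 blank end 0.5306
bottle 0 ((0.0, 0.0), 0.0)
mallet 109 ((558.8564453125, 284.4263916015625), 13.044288635253906)
```

View pics/wc1.png

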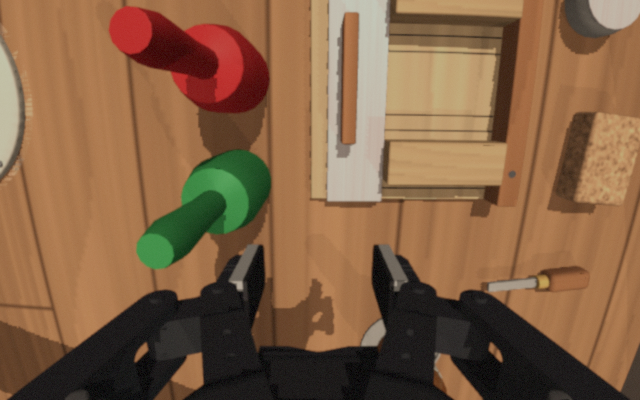

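```bash
python3 -c "
from h import *
W=save('scene','s30')[1]
for f,x,y,z0,z1 in (('bottle',.5785,-.324,.155,.175),('mallet',.56,.286,.195,.22)):
    Q=W[(np.hypot(W[...,0]-x,W[...,1]-y)<.05)&(W[...,2]>z0)&(W[...,2]<z1)]; print(f,len(Q),Q.mean(0))
print(get_obs()['wrist_force'])
print(job_done())"
```

```text
bottle 128 [ 0.5805005  -0.32081426  0.16353495]
mallet 153 [0.56375056 0.2884851  0.20525732]
[-1.04283617 -0.37084699 -1.33140488]
the job is handed in; nothing more can be done
None
```

I handed the job in. The last camera checks put the stoppered bottle in the tray, the mallet on the pad, both blanks (one knocked aside mid-run and reset) against the fence, and the straightedge within about 2 mm of their near ends; the verdict was not shown.

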